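# Fill the bread display tray by roll length

## Robot

A 6-joint arm with a two-finger parallel gripper is mounted at the origin on the work surface. World frame = base frame: x ahead of the robot, y to its left, z up, the work surface at z = 0. Lengths are in mm, angles in rad, forces in N, time in s.
With the tool pointing down it reaches from about 300 to 750 mm from the base axis. Payload 8.5 kg.
Tool frame: the origin (TCP) lies on the centre line of the jaws, within the pads' length; the fingertips stand 22 mm ahead of it and the grasp point (between the pads) lies 3 mm ahead of it; z points along the fingers, y is the line along which they close (so a half turn about z gives the same grasp; the last joint's range is limited). The gripper opens to 85 mm and grips with 20 to 120 N. Pads are 22 mm wide; open, the fingers measure 114 mm over their backs; the gripper's body (76 mm by 85 mm) begins 54 mm behind the grasp point. The pads swing forward as they close: fully open they stand 13 mm farther back than shut.
Start: joints at [-1.493, 0.381, 1.297, -0, 1.464, -0.215], TCP at [158.743, -526.575, 253.322] pointing down, gripper open.
Joint ranges: [-3.11, 3.11], [-0.89, 2.33], [0.22, 2.48], [-1.42, 4.56], [0.17, 2.85], [-2.88, 2.88]. Speed limits (rad/s): [2.39, 2.39, 3.14, 3.14, 3.14, 3.14].

## Interface

Orientations are given as a unit quaternion [w, x, y, z].
In Python, from station import state, grab_frame, job_done gives the robot as it stands. The module is installed in compiled form; this text tells all that it offers.
- The arm moves only by the tool jog_arm, never from a script. Its arguments are lists of equal length, an entry for each row: "offset": the shift along the tool's x, y, z in m, a list of three; "rotation": the turn, a rotation vector about the tool's x, y, z in rad, a list of three; "jaw": the finger opening in m, from 0 to 0.0854. In form: {"offset": [[dx, dy, dz], ...], "rotation": [[wx, wy, wz], ...], "jaw": [jaw, ...]}. A call has exactly 5 rows; each row is the pose to reach, as a shift and turn from the pose commanded when the call began, along the tool's axes at that moment; what a row does not reach only later rows make up. A row lasts 1/12 s, in which the tool goes at most 41.7 mm and 7.16 degrees, less where a joint would pass 70% of its speed; a pose out of reach is approached as far as the arm can. A call with a gripper value outside its range is refused whole. The fingers move at their own pace and stop on an object; "force" is the grip in N (left out, the last holds). Time passes only in rows, so rows that repeat a pose let the fingers close, or fill a call up. It gives the time, the measured TCP pose, the force, the opening and the grip force at its end, in the units of the state.
- state(): the state, without advancing time (a new reading comes with each control period).
- grab_frame(name): name is "scene" or "top" or "wrist"; returns a dict with "pixels" (420x560x3 uint8, blue, green, red), "fovy" (degrees; the focal length in pixels is half the picture's height over the tangent of half this angle, whatever the lens; pixels are square), "cx", "cy" (the principal point, pixels), "position" and "attitude" of the camera in the world. Camera axes: x right, y up, looking along -z (the intrinsics and any distortion apply to the point x, -y, -z); pixel columns grow to the right and rows downward; lengths in mm; the calibration is good to about 2 mm. A picture is of the moment at which its call begins. There is no depth.
- job_done(): hands the job in; it is judged then, once.
The state is a dict: "clock": time; "qpos": joint angles; "qd": joint speeds; "joint_torque": joint torques, N m; "eef_pos": TCP position; "orientation": TCP orientation; "wrist_force": force on the tool from outside, world axes, zero at the start; "wrist_torque": the same for the moment, N m; "width": opening from 0.0 (shut) to 1.0 (fully open); "gripper_force": force on a finger pad.
Only numpy, scipy, OpenCV 4.12 (cv2) and the standard library are available. Lean on these libraries where they do the work, as an engineer would, in place of code of your own. Each camera call takes 0.05 s, during which the arm holds its last target. There are 200 camera calls.

## Task

Pull the wooden tray all the way out of the glass-topped display case and sort the baton rolls from the baking paper into it: short rolls in the narrow row, middle ones in the middle-width row, long ones in the wide row, each lying flat on the tray floor across its row. Then slide the loaded tray back under the glass until it is fully home, without jerking or slamming it. Leave the other things on the counter where they are.

Things in the scene. Friction and masses are not known exactly. Their poses are not given: they have to be found in the camera images.
- short_a: crusty baton roll, the short kind, 70 mm long (its own x), 44 mm wide (y), 42 mm high (z); the three lengths are otherwise alike; may be absent (None); origin at the centre of its flat underside
- short_b: crusty baton roll, the short kind, 70 mm long (its own x), 44 mm wide (y), 42 mm high (z); the three lengths are otherwise alike; may be absent (None); origin at the centre of its flat underside
- mid_a: crusty baton roll, the middle kind, 105 mm long (its own x), 44 mm wide (y), 42 mm high (z); the three lengths are otherwise alike; may be absent (None); origin at the centre of its flat underside
- mid_b: crusty baton roll, the middle kind, 105 mm long (its own x), 44 mm wide (y), 42 mm high (z); the three lengths are otherwise alike; may be absent (None); origin at the centre of its flat underside
- long_a: crusty baton roll, the long kind, 140 mm long (its own x), 44 mm wide (y), 42 mm high (z); the three lengths are otherwise alike; may be absent (None); origin at the centre of its flat underside
- long_b: crusty baton roll, the long kind, 140 mm long (its own x), 44 mm wide (y), 42 mm high (z); the three lengths are otherwise alike; may be absent (None); origin at the centre of its flat underside
- tray (a joint): how far (m) the wooden tray is drawn out of the case: 0 = fully home, 0.20 = fully out. It slides along its own -x (towards the robot) with about 3 N of friction and stays where left. Tray 190 mm deep (x), 395 mm wide (y); 5 mm thick rims and dividers, tops 24 mm above the table; floor 10 mm above the table
- case: fixed glass-topped display case, 200 mm deep (x), 440 mm wide (y); underside of the glass 150 mm above the table, open at the front, low runners in front; the glass's front edge is 75 mm beyond the handle bar when the tray is home. Origin at its middle on the table, x pointing away from the robot
- tray_handle (a point): centre of the dark bar handle on the tray's front: bar 14 x 14 mm and 120 mm long along y, 45 mm above the table, on two end posts 100 mm apart inside; 43 mm free between the bar and the tray's front rim. Axes: x points into the case (away from the robot), y along the bar, z up
- row_short (a point): middle of the tray's row for the short rolls, on its floor (10 mm above the table); the row is 90 mm wide inside (y) and 180 mm from front to back (x), room for two rolls lying across it one behind the other. Axes as the handle's; moves with the tray
- row_mid (a point): middle of the tray's row for the mid rolls, on its floor (10 mm above the table); the row is 125 mm wide inside (y) and 180 mm from front to back (x), room for two rolls lying across it one behind the other. Axes as the handle's; moves with the tray
- row_long (a point): middle of the tray's row for the long rolls, on its floor (10 mm above the table); the row is 160 mm wide inside (y) and 180 mm from front to back (x), room for two rolls lying across it one behind the other. Axes as the handle's; moves with the tray
- boule: round brown loaf, 116 mm across, 62 mm high, a bystander; origin at the centre of its underside
- jar: glass jar with metal cap, 68 mm across, 100 mm high, a bystander; origin at the centre of its underside
- bowl: white bowl, 120 mm across, 60 mm high, a bystander; origin at the centre of its underside
- brush: pastry brush lying on the table, a bystander
- shaker: aluminium can, 64 mm across, 120 mm high, a bystander; origin at the centre of its underside
- tongs: flat steel tongs, 230 mm long, 10 mm high, lying on the table, a bystander; origin at the centre of its underside
Things that resemble listed ones, but are neither listed nor needed, are in the scene too. Leave any turquoise look-alike of the short_a alone.

How it is judged (in metres and radians):
On the way, in this order (a step that is already met when the one before it is completed fails the run):
1. the empty tray is drawn fully out (value of joint tray above 0.188 m), for 0.2 s.
2. every roll present lies flat in the row for its length, the tray still out (x of short_a in the frame of row_short between -0.075 and 0.075 m and y of short_a in the frame of row_short between -0.02 and 0.02 m and z of short_a in the frame of row_short between -0.005 and 0.008 m and angle between the x axis of each of short_a, short_b and the y axis of row_short, either way round below 0.35 rad and angle between each of short_a, short_b, mid_a, mid_b, long_a, long_b's own z axis and vertical below 0.15 rad and x of short_b in the frame of row_short between -0.075 and 0.075 m and y of short_b in the frame of row_short between -0.02 and 0.02 m and z of short_b in the frame of row_short between -0.005 and 0.008 m and x of mid_a in the frame of row_mid between -0.075 and 0.075 m and y of mid_a in the frame of row_mid between -0.02 and 0.02 m and z of mid_a in the frame of row_mid between -0.005 and 0.008 m and angle between the x axis of each of mid_a, mid_b and the y axis of row_mid, either way round below 0.35 rad and x of mid_b in the frame of row_mid between -0.075 and 0.075 m and y of mid_b in the frame of row_mid between -0.02 and 0.02 m and z of mid_b in the frame of row_mid between -0.005 and 0.008 m and x of long_a in the frame of row_long between -0.075 and 0.075 m and y of long_a in the frame of row_long between -0.02 and 0.02 m and z of long_a in the frame of row_long between -0.005 and 0.008 m and angle between the x axis of each of long_a, long_b and the y axis of row_long, either way round below 0.35 rad and x of long_b in the frame of row_long between -0.075 and 0.075 m and y of long_b in the frame of row_long between -0.02 and 0.02 m and z of long_b in the frame of row_long between -0.005 and 0.008 m and value of joint tray above 0.1 m), for 0.2 s.
3. the tray is back home under the glass (value of joint tray below 0.008 m), for 0.2 s.
At the end, for the whole second after the job is handed in: The tray is home (within 8 mm), and every roll present lies at rest flat on the tray floor in the row for its length (centre within 20 mm of the row's middle line, within 20 degrees of straight across), not on top of another roll (value of joint tray below 0.008 m and x of short_a in the frame of row_short between -0.075 and 0.075 m and y of short_a in the frame of row_short between -0.02 and 0.02 m and z of short_a in the frame of row_short between -0.005 and 0.008 m and angle between the x axis of each of short_a, short_b and the y axis of row_short, either way round below 0.35 rad and angle between each of short_a, short_b, mid_a, mid_b, long_a, long_b's own z axis and vertical below 0.15 rad and x of short_b in the frame of row_short between -0.075 and 0.075 m and y of short_b in the frame of row_short between -0.02 and 0.02 m and z of short_b in the frame of row_short between -0.005 and 0.008 m and x of mid_a in the frame of row_mid between -0.075 and 0.075 m and y of mid_a in the frame of row_mid between -0.02 and 0.02 m and z of mid_a in the frame of row_mid between -0.005 and 0.008 m and angle between the x axis of each of mid_a, mid_b and the y axis of row_mid, either way round below 0.35 rad and x of mid_b in the frame of row_mid between -0.075 and 0.075 m and y of mid_b in the frame of row_mid between -0.02 and 0.02 m and z of mid_b in the frame of row_mid between -0.005 and 0.008 m and x of long_a in the frame of row_long between -0.075 and 0.075 m and y of long_a in the frame of row_long between -0.02 and 0.02 m and z of long_a in the frame of row_long between -0.005 and 0.008 m and angle between the x axis of each of long_a, long_b and the y axis of row_long, either way round below 0.35 rad and x of long_b in the frame of row_long between -0.075 and 0.075 m and y of long_b in the frame of row_long between -0.02 and 0.02 m and z of long_b in the frame of row_long between -0.005 and 0.008 m and linear speed of each of short_a, short_b, mid_a, mid_b, long_a, long_b below 0.03 m/s); the robot touches nothing.
It fails at once if a bystander is shoved more than 4 cm (distance of any of boule, jar, bowl, brush, shaker, tongs from where it was at the start of the episode above 0.04 m).
It fails at once if a standing bystander is tipped over (angle between any of boule, jar, bowl, shaker's own z axis and vertical above 0.6 rad).
It fails at once if the tray is jerked or slammed (faster than 0.5 m/s) (velocity of joint tray below -0.5 m/s or velocity of joint tray above 0.5 m/s).
Of short_a, short_b, mid_a, mid_b, long_a, long_b only 4 to 6 are there at a start; the rules pass over those that are not, and their reading is None.
At some moment in a run one of short_a, short_b, mid_a, mid_b, long_a, long_b may be knocked a few centimetres aside while the robot is not near it.
Once in a run the grip may slacken for a moment while it holds something.
It also fails if it takes over 210 s, if anything falls off the work surface, if the arm or the gripper's body presses on something with over 40 N, if the wrist force passes 120 N, or if a joint passes its speed limit or range.

## Working session

There is one attempt and no reset: what is moved stays moved. The work goes in short steps, Python scripts to look and compute and a tool call to move; the robot and the scene stay as the last step left them, time stands still between calls to the robot, and variables do not carry over. Pictures are saved under pics/ and viewed, at most 14 in all, crops included, and the job is handed in when it is done.

Besides the shell and the picture viewer there is one more tool, called as name(argument=value, ...), one argument or row to a line, values as JSON. jog_arm: Moves the arm, as the interface text tells. Its arguments: {"type":"object","properties":{"offset":{"type":"array","items":{"type":"array","items":{"type":"number"}}},"rotation":{"type":"array","items":{"type":"array","items":{"type":"number"}}},"jaw":{"type":"array","items":{"type":"number"}},"force":{"type":"number"}},"required":["offset","rotation","jaw"]}

```bash
mkdir -p pics; cat > h.py <<'E'
import numpy as np,cv2
from scipy.spatial.transform import Rotation as R
from station import state,grab_frame,job_done
def Rq(q): return R.from_quat([q[1],q[2],q[3],q[0]]).as_matrix()
def grab(n,f):
    d=grab_frame(n); cv2.imwrite('pics/'+f+'.png',d['pixels']); np.save('pics/'+f+'.npy',{k:v for k,v in d.items()},allow_pickle=True); return d
def load(f): return np.load('pics/'+f+'.npy',allow_pickle=True).item()
def foc(d): return 210/np.tan(np.radians(d['fovy'])/2)
def p2w(d,u,v,z):
    f=foc(d); r=Rq(d['attitude'])@np.array([(u-d['cx'])/f,-(v-d['cy'])/f,-1]); p=np.array(d['position']); return p+r*(z-p[2])/r[2]
def w2p(d,P):
    c=Rq(d['attitude']).T@(np.array(P)-np.array(d['position'])); f=foc(d); return d['cx']+f*c[0]/-c[2], d['cy']-f*c[1]/-c[2]
E
python3 - <<'E'
from h import *
for n in('top','scene'):
    d=grab(n,n+'0'); print({k:v for k,v in d.items() if k!='pixels'})
    cv2.imwrite(f'pics/{n}0b.png',cv2.resize(d['pixels'],(800,600),interpolation=cv2.INTER_CUBIC))
print(state())
E
```

```text
{'fovy': 43.924969515677574, 'cx': 273.59761228453897, 'cy': 209.10000180421994, 'position': array([ 339.57696489,  -10.21447298, 1485.19207179]), 'attitude': array([-0.70082   , -0.04814903,  0.04568336,  0.71024364])}
{'fovy': 47.514002206728385, 'cx': 282.5979763988976, 'cy': 206.97343378507503, 'position': array([  92.03310341,  242.17336328, 1591.16800274]), 'attitude': array([-0.51653303, -0.08514967,  0.13123077,  0.84185607])}
{'clock': 0.1, 'qpos': array([-1.49331178e+00,  3.81133248e-01,  1.29814595e+00,  2.98553181e-05,
        1.46357838e+00, -2.15282984e-01]), 'qd': array([ 0.00020441, -0.00182617, -0.00327412, -0.0001122 ,  0.00203397,
        0.00032352]), 'joint_torque': array([ 5.29704630e-03, -4.49216616e+01, -2.31658602e+01, -1.34280326e-04,
        3.65629639e-03,  1.69585945e-05]), 'eef_pos': array([ 158.72777369, -526.3672845 ,  252.78417089]), 'orientation': array([-6.29939768e-04,  9.89305051e-01,  1.45859917e-01,  5.83473880e-05]), 'wrist_force': array([-0.11099727,  0.11375071, -0.88280057]), 'wrist_torque': array([ 0.01450347,  0.03206257, -0.00477059]), 'gripper_force': 0.0, 'width': 1.0006322498990639}
```

View pics/top0b.png

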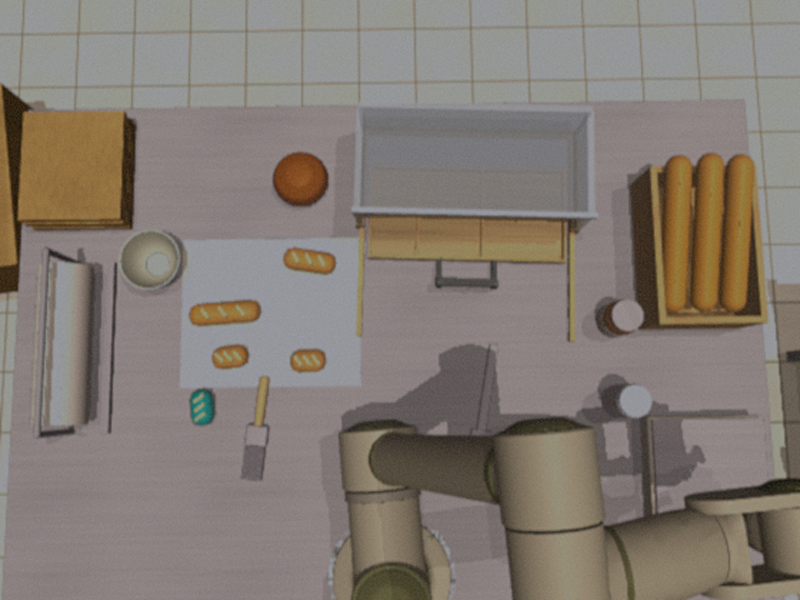

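View pics/scene0b.png

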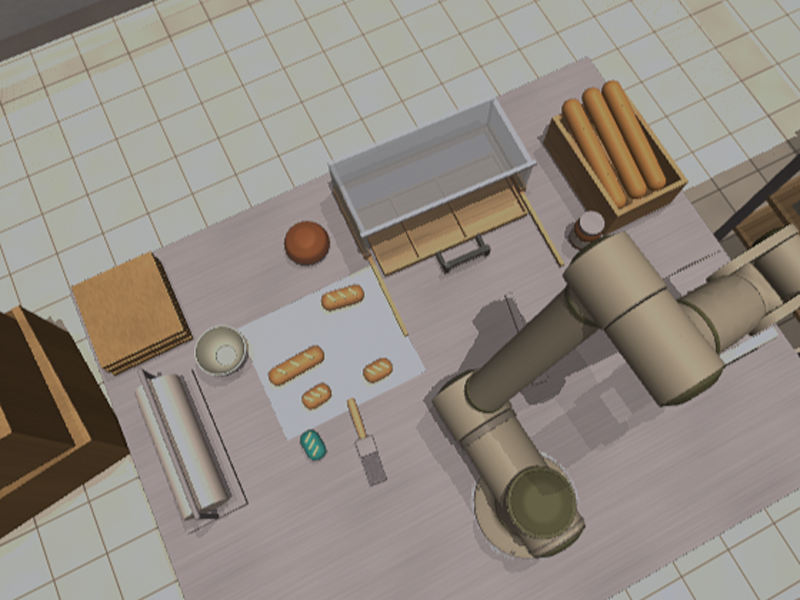

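The top view shows four orange rolls on the paper, at view pixels (225,312), (310,260), (230,356) and (308,360). The turquoise look-alike is at (202,407), off the paper, and stays. The handle bar is at about (466,283), in front of the glass. Next I measure these and check an enlarged crop.

```bash
cat > rolls.py <<'E'
from h import *
def rolls(d,box=(125,160,256,272),z=21):
    x0,y0,x1,y1=box; im=d['pixels'].astype(int); b,g,r=im[...,0],im[...,1],im[...,2]
    m=((r-b>35)&(r>g+10)).astype(np.uint8)
    mm=np.zeros_like(m); mm[y0:y1,x0:x1]=m[y0:y1,x0:x1]
    mm=cv2.morphologyEx(mm,cv2.MORPH_CLOSE,np.ones((5,5)))
    n,l,s,c=cv2.connectedComponentsWithStats(mm); out=[]
    for i in range(1,n):
        if s[i,4]<120: continue
        cs,_=cv2.findContours((l==i).astype(np.uint8),0,1); k=max(cs,key=len)[:,0]
        W=np.array([p2w(d,u,v,z)[:2] for u,v in k],np.float32)
        (cx,cy),(w,h),a=cv2.minAreaRect(W)
        q=cv2.boxPoints(((cx,cy),(w,h),a)); e=max([q[1]-q[0],q[2]-q[1]],key=np.linalg.norm)
        out.append((round(cx,1),round(cy,1),round(max(w,h)),round(min(w,h)),round(float(np.degrees(np.arctan2(e[1],e[0]))%180),1),np.round(c[i],0).tolist()))
    return out
E
python3 - <<'E'
from rolls import *
d=load('top0'); 
for o in rolls(d): print(o)
print('scene')
for o in rolls(load('scene0'),(165,185,297,290)): print(o)
im=d['pixels']; 
a=cv2.resize(im[150:300,120:260],(560,600),interpolation=cv2.INTER_CUBIC); cv2.imwrite('pics/c1.png',a)
b=cv2.resize(im[140:240,240:420],(792,440),interpolation=cv2.INTER_CUBIC); cv2.imwrite('pics/c2.png',b)
E
```

```text
(571.8, 54.8, 213, 10, 178.4, [252.0, 197.0])
(614.9, 156.1, 102, 43, 81.5, [216.0, 182.0])
(512.6, 324.2, 137, 43, 93.7, [157.0, 219.0])
(425.1, 311.5, 68, 42, 90.7, [161.0, 249.0])
(416.0, 158.3, 65, 39, 89.2, [215.0, 252.0])
scene
(561.1, 56.4, 178, 91, 153.0, [272.0, 201.0])
(617.9, 156.9, 104, 45, 80.6, [239.0, 208.0])
(515.4, 325.4, 137, 45, 93.7, [207.0, 256.0])
(418.5, 160.5, 69, 44, 90.2, [264.0, 259.0])
(428.1, 313.1, 69, 43, 97.4, [221.0, 277.0])
```

View pics/c1.png

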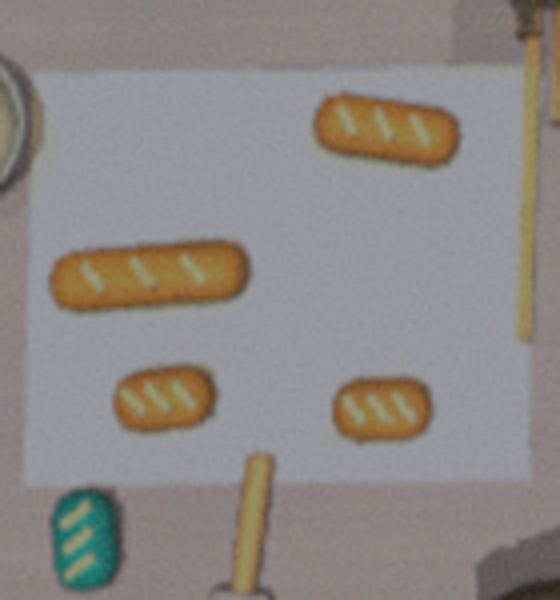

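View pics/c2.png

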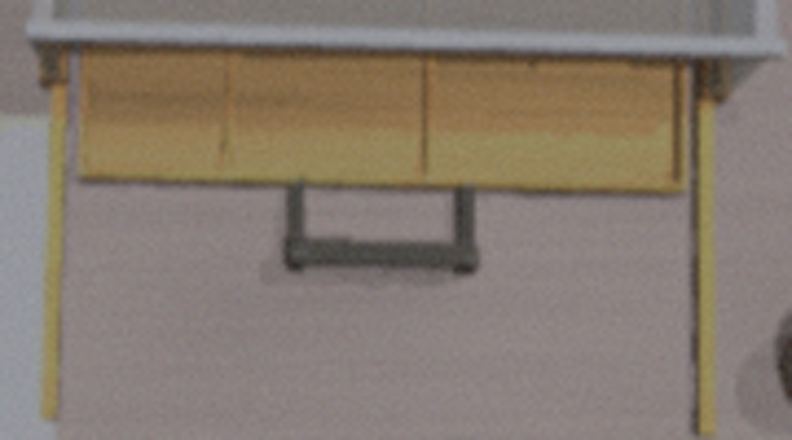

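The crops confirm the four rolls: two short at the lower left and lower right, one long at left, and one mid at upper right. The turquoise one is off the paper. Tray rows from left to right are narrow, middle and wide, and the bar handle runs from crop pixel (295,250) to (468,256).

```bash
python3 - <<'E'
from h import *
d=load('top0')
def C(u,v,z): print((u,v,z),np.round(p2w(d,240+u/4.4,140+v/4.4,z)[:2],1))
for a in [(288,250,52),(476,257,52),(80,181,24),(682,191,24),(50,418,10),(706,433,10),(35,40,155),(775,50,155),(225,150,24),(425,170,24)]: C(*a)
def V(n,u,v,z): print(n,np.round(p2w(d,u*.7,v*.7,z)[:2],1))
V('jar',628,314,100);V('shaker',635,400,120);V('boule',300,178,31);V('tongs',493,347,10);V('tongs2',480,430,10);V('brush',265,378,10);V('bowl',150,260,60);V('turq',202,407,21)
s=load('scene0')
for u,v in[(440,260),(488,242)]: print('scene handle',np.round(p2w(s,u*.7,v*.7,52)[:2],1))
E
```

```text
(288, 250, 52) [564.3 -95.6]
(476, 257, 52) [ 558.2 -214.4]
(80, 181, 24) [615.8  36.5]
(682, 191, 24) [ 603.9 -352.9]
(50, 418, 10) [463.3  57.7]
(706, 433, 10) [ 448.  -364.7]
(35, 40, 155) [676.7  58.3]
(775, 50, 155) [ 664.4 -381.1]
(225, 150, 24) [635.  -57.8]
(425, 170, 24) [ 620.  -187.2]
jar [ 489.7 -449.8]
shaker [ 330.4 -447.5]
boule [782.  173.6]
tongs [ 437.4 -207.6]
tongs2 [ 275.6 -177.1]
brush [382.2 244.1]
bowl [612.5 461.9]
turq [327.2 364.6]
scene handle [584.5 -92. ]
scene handle [ 572.8 -217.9]
```

```bash
cat > plan.py <<'E'
from h import *
def pose():
    s=state(); r=Rq(s['orientation']); p=np.array(s['eef_pos']); return p,np.arctan2(r[1,0],r[0,0]),s
def plan(*wps,step=36.):
    "wps: (x,y,z,phi) world mm, tool kept pointing down; prints per-call end offset (tool m) & wz; rows = fractions of it"
    p,f,s=pose(); print('at',np.round(p,1),round(f,4),'tiltz',np.round(Rq(s['orientation'])[:,2],4),'w',round(float(s['width']),3),'F',np.round(s['wrist_force'],1),'t',round(s['clock'],2))
    for w in wps:
        q=np.array(w[:3],float); g=f if len(w)<4 else w[3]
        n=max(1,int(np.ceil(max(np.linalg.norm(q-p)/(5*step),abs(g-f)/.6))))
        for i in range(n):
            D=(q-p)/n; F=f+(g-f)*i/n; X=np.array([np.cos(F),np.sin(F),0]);Y=np.array([np.sin(F),-np.cos(F),0])
            o=np.array([D@X,D@Y,-D[2]])/1000; print('wp',w,'off',np.round(o,4).tolist(),'wz',round(-(g-f)/n,4))
        p,f=q,g
E
python3 -c "
from plan import *
plan((540,-155,253,1.54),step=30)"
```

```text
at [ 158.7 -526.4  252.8] 0.2928 tiltz [-1.0e-04  1.3e-03 -1.0e+00] w 1.001 F [-0.1  0.1 -0.9] t 0.1
wp (540, -155, 253, 1.54) off [0.1181, -0.0614, -0.0001] wz -0.3118
wp (540, -155, 253, 1.54) off [0.1312, -0.0222, -0.0001] wz -0.3118
wp (540, -155, 253, 1.54) off [0.1317, 0.0191, -0.0001] wz -0.3118
wp (540, -155, 253, 1.54) off [0.1195, 0.0586, -0.0001] wz -0.3118
```

jog_arm(
  offset=[
    [0.024, -0.012, 0],
    [0.047, -0.025, 0],
    [0.071, -0.037, 0],
    [0.094, -0.049, 0],
    [0.118, -0.061, 0],
  ],
  rotation=[
    [0, 0, -0.062],
    [0, 0, -0.125],
    [0, 0, -0.187],
    [0, 0, -0.249],
    [0, 0, -0.312],
  ],
  jaw=[0.085, 0.085, 0.085, 0.085, 0.085],
)

```text
clock: 0.52
eef_pos: [254.7, -433.0, 253.0]
orientation: [-0.0, 0.954, 0.299, 0.0]
wrist_force: [0.4, 0.6, 0.0]
width: 0.995
gripper_force: 0.0
```

jog_arm(
  offset=[
    [0.026, -0.004, 0],
    [0.052, -0.009, 0],
    [0.079, -0.013, 0],
    [0.105, -0.018, 0],
    [0.131, -0.022, 0],
  ],
  rotation=[
    [0, 0, -0.062],
    [0, 0, -0.125],
    [0, 0, -0.187],
    [0, 0, -0.249],
    [0, 0, -0.312],
  ],
  jaw=[0.07, 0.06, 0.05, 0.04, 0.04],
)

```text
clock: 0.93
eef_pos: [350.0, -340.3, 253.1]
orientation: [-0.0, 0.896, 0.444, -0.0]
wrist_force: [0.0, -0.6, -0.6]
width: 0.47
gripper_force: 0.0
```

jog_arm(
  offset=[
    [0.026, 0.004, 0],
    [0.052, 0.008, 0],
    [0.079, 0.011, 0],
    [0.105, 0.015, 0],
    [0.132, 0.019, 0],
  ],
  rotation=[
    [0, 0, -0.062],
    [0, 0, -0.125],
    [0, 0, -0.187],
    [0, 0, -0.249],
    [0, 0, -0.312],
  ],
  jaw=[0.04, 0.04, 0.04, 0.04, 0.04],
)

```text
clock: 1.35
eef_pos: [445.4, -247.2, 253.1]
orientation: [-0.0, 0.816, 0.578, -0.0]
wrist_force: [0.1, 0.9, -0.1]
width: 0.466
gripper_force: 0.0
```

jog_arm(
  offset=[
    [0.024, 0.012, 0],
    [0.048, 0.023, 0],
    [0.072, 0.035, 0],
    [0.096, 0.047, 0],
    [0.12, 0.059, 0],
  ],
  rotation=[
    [0, 0, -0.062],
    [0, 0, -0.125],
    [0, 0, -0.187],
    [0, 0, -0.249],
    [0, 0, -0.312],
  ],
  jaw=[0.04, 0.04, 0.04, 0.04, 0.04],
)

```text
clock: 1.77
eef_pos: [541.3, -153.9, 253.0]
orientation: [-0.0, 0.717, 0.698, -0.0]
wrist_force: [0.7, -0.3, -0.5]
width: 0.467
gripper_force: 0.0
```

```bash
python3 -c "
from plan import *
plan()
d=grab('wrist','w1'); print({k:v for k,v in d.items() if k!='pixels'})
for z in (52,): print(w2p(d,(561,-155,52)),w2p(d,(596,-155,52)))
cv2.imwrite('pics/w1b.png',cv2.resize(d['pixels'],(800,600)))"
```

```text
at [ 541.3 -153.9  253. ] 1.5439 tiltz [-7.e-04  4.e-04 -1.e+00] w 0.467 F [ 0.7 -0.3 -0.5] t 1.77
{'fovy': 66.07614279701107, 'cx': 281.69453784549006, 'cy': 214.36207610195353, 'position': array([544.35072454, -88.64897951, 374.91148716]), 'attitude': array([ 0.99123203, -0.13147019,  0.00189893, -0.01307819])}
(np.float64(299.85826302967786), np.float64(194.1714228588384)) (np.float64(334.2464931495253), np.float64(193.28156870389483))
```

View pics/w1b.png

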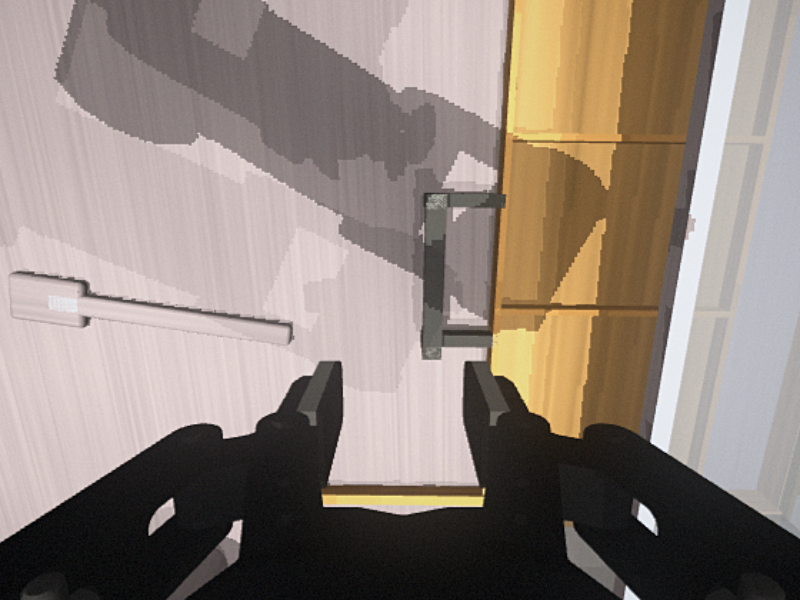

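The wrist view shows the bar centred at view (433,276), i.e. x≈564, y≈-155, with the tongs to the left at (150,305). I'll go down over the bar and grip it.

jog_arm(
  offset=[
    [0, 0.01, 0.025],
    [0, 0.023, 0.055],
    [0, 0.023, 0.085],
    [0, 0.023, 0.115],
    [0, 0.023, 0.14],
  ],
  rotation=[
    [0, 0, 0],
    [0, 0, 0],
    [0, 0, 0],
    [0, 0, 0],
    [0, 0, 0],
  ],
  jaw=[0.04, 0.04, 0.04, 0.04, 0.04],
)

```text
clock: 2.23
eef_pos: [563.0, -155.3, 110.9]
orientation: [-0.001, 0.718, 0.696, -0.0]
wrist_force: [-0.2, -0.5, 0.5]
width: 0.47
gripper_force: 0.0
```

jog_arm(
  offset=[
    [0, 0, 0.015],
    [0, 0, 0.03],
    [0, 0, 0.045],
    [0, 0, 0.055],
    [0, 0, 0.063],
  ],
  rotation=[
    [0, 0, 0],
    [0, 0, 0],
    [0, 0, 0],
    [0, 0, 0],
    [0, 0, 0],
  ],
  jaw=[0.04, 0.04, 0.04, 0.04, 0.04],
)

```text
clock: 2.65
eef_pos: [563.2, -155.6, 49.2]
orientation: [-0.001, 0.718, 0.696, -0.0]
wrist_force: [0.1, 0.2, -1.1]
width: 0.47
gripper_force: 0.0
```

jog_arm(
  offset=[
    [0, 0, 0],
    [0, 0, 0],
    [0, 0, 0],
    [0, 0, 0],
    [0, 0, 0],
  ],
  rotation=[
    [0, 0, 0],
    [0, 0, 0],
    [0, 0, 0],
    [0, 0, 0],
    [0, 0, 0],
  ],
  jaw=[0.035, 0.03, 0.02, 0.01, 0.005],
  force=50,
)

```text
clock: 3.07
eef_pos: [564.0, -155.9, 51.3]
orientation: [0.001, 0.718, 0.696, 0.0]
wrist_force: [-0.4, 0.5, 3.9]
width: 0.151
gripper_force: 49.9
```

jog_arm(
  offset=[
    [0, 0, 0],
    [0, 0, 0],
    [0, 0, 0],
    [0, 0, 0],
    [0, 0, 0],
  ],
  rotation=[
    [0, 0, 0],
    [0, 0, 0],
    [0, 0, 0],
    [0, 0, 0],
    [0, 0, 0],
  ],
  jaw=[0.005, 0.005, 0.005, 0.005, 0.005],
)

```text
clock: 3.48
eef_pos: [564.0, -155.9, 51.3]
orientation: [0.001, 0.718, 0.696, 0.0]
wrist_force: [-0.0, 0.3, 6.4]
width: 0.157
gripper_force: 50.2
```

jog_arm(
  offset=[
    [0, -0.006, 0],
    [0, -0.016, 0],
    [0, -0.028, 0],
    [0, -0.041, 0],
    [0, -0.054, 0],
  ],
  rotation=[
    [0, 0, 0],
    [0, 0, 0],
    [0, 0, 0],
    [0, 0, 0],
    [0, 0, 0],
  ],
  jaw=[0.005, 0.005, 0.005, 0.005, 0.005],
)

```text
clock: 3.9
eef_pos: [509.9, -153.9, 51.3]
orientation: [0.001, 0.718, 0.696, 0.001]
wrist_force: [3.9, 4.1, 6.6]
width: 0.151
gripper_force: 50.4
```

jog_arm(
  offset=[
    [0, -0.013, 0],
    [0, -0.026, 0],
    [0, -0.039, 0],
    [0, -0.05, 0],
    [0, -0.056, 0],
  ],
  rotation=[
    [0, 0, 0],
    [0, 0, 0],
    [0, 0, 0],
    [0, 0, 0],
    [0, 0, 0],
  ],
  jaw=[0.005, 0.005, 0.005, 0.005, 0.005],
)

```text
clock: 4.32
eef_pos: [453.0, -151.7, 51.3]
orientation: [0.0, 0.718, 0.696, 0.001]
wrist_force: [3.5, 7.6, 9.5]
width: 0.151
gripper_force: 50.7
```

jog_arm(
  offset=[
    [0.001, -0.006, 0],
    [0.001, -0.014, 0.001],
    [0.002, -0.022, 0.001],
    [0.002, -0.03, 0.001],
    [0.002, -0.036, 0.001],
  ],
  rotation=[
    [0, 0, 0],
    [0, 0, 0],
    [0, 0, 0],
    [0, 0, 0],
    [0, 0, 0],
  ],
  jaw=[0.005, 0.005, 0.005, 0.005, 0.005],
)

```text
clock: 4.73
eef_pos: [419.7, -150.4, 51.2]
orientation: [0.004, 0.718, 0.696, 0.002]
wrist_force: [8.9, 3.7, 16.4]
width: 0.154
gripper_force: 51.7
```

jog_arm(
  offset=[
    [0, -0.004, 0],
    [0, -0.008, 0],
    [0, -0.012, 0],
    [0, -0.014, 0],
    [0, -0.014, 0],
  ],
  rotation=[
    [0, 0, 0],
    [0, 0, 0],
    [0, 0, 0],
    [0, 0, 0],
    [0, 0, 0],
  ],
  jaw=[0.005, 0.005, 0.005, 0.005, 0.005],
)

```text
clock: 5.15
eef_pos: [405.8, -149.9, 51.2]
orientation: [0.004, 0.718, 0.696, 0.001]
wrist_force: [6.5, 3.4, 19.8]
width: 0.152
gripper_force: 52.1
```

```bash
python3 -c "
from plan import *
plan()
d=grab('top','top1')
cv2.imwrite('pics/c3.png',cv2.resize(d['pixels'][135:285,120:320],(800,600),interpolation=cv2.INTER_CUBIC))
cv2.imwrite('pics/c3.png',cv2.resize(d['pixels'][130:280,230:430],(800,600),interpolation=cv2.INTER_CUBIC))"
```

```text
at [ 405.8 -149.9   51.2] 1.5397 tiltz [ 0.0074 -0.0034 -1.    ] w 0.152 F [ 6.5  3.4 19.8] t 5.15
```

View pics/c3.png

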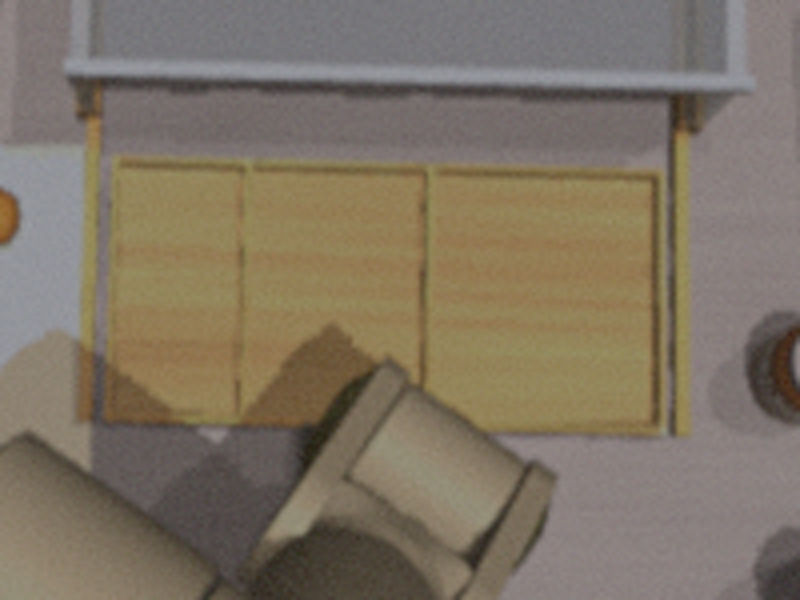

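The tray is nearly out: its front rim, at crop row ~428, lines up with the runner ends. I'll continue gently until the stop.

jog_arm(
  offset=[
    [0.001, -0.002, -0.001],
    [0.001, -0.004, -0.002],
    [0.001, -0.006, -0.002],
    [0.001, -0.007, -0.002],
    [0.001, -0.007, -0.002],
  ],
  rotation=[
    [0, 0, 0],
    [0, 0, 0],
    [0, 0, 0],
    [0, 0, 0],
    [0, 0, 0],
  ],
  jaw=[0.005, 0.005, 0.005, 0.005, 0.005],
)

```text
clock: 5.62
eef_pos: [400.5, -149.6, 51.4]
orientation: [0.005, 0.718, 0.696, 0.002]
wrist_force: [23.2, -1.1, -20.6]
width: 0.156
gripper_force: 51.3
```

jog_arm(
  offset=[
    [0, -0.002, 0],
    [0, -0.004, 0],
    [0, -0.005, 0],
    [0, -0.005, 0],
    [0, -0.005, 0],
  ],
  rotation=[
    [0, 0, 0],
    [0, 0, 0],
    [0, 0, 0],
    [0, 0, 0],
    [0, 0, 0],
  ],
  jaw=[0.005, 0.005, 0.005, 0.005, 0.005],
)

```text
clock: 6.03
eef_pos: [400.2, -149.7, 51.5]
orientation: [0.009, 0.719, 0.695, 0.005]
wrist_force: [54.4, 12.8, -39.6]
width: 0.149
gripper_force: 49.6
```

```bash
python3 - <<'E'
from plan import *
plan()
d=grab('top','top2')
cv2.imwrite('pics/c4.png',cv2.resize(d['pixels'][130:280,230:430],(800,600),interpolation=cv2.INTER_CUBIC))
d=load('top1')
for u,v,z in [(107,422,24),(665,435,24),(115,158,24),(660,172,24),(92,420,10),(683,434,10),(70,70,155),(752,88,155)]: print(u,v,np.round(p2w(d,230+u/4,130+v/4,z)[:2],1))
E
```

```text
at [ 400.2 -149.7   51.5] 1.5368 tiltz [ 0.0204 -0.0058 -0.9998] w 0.149 F [ 54.4  12.8 -39.6] t 6.03
107 422 [460.5  42. ]
665 435 [ 446.2 -349.5]
115 158 [649.6  34.6]
660 172 [ 634.  -354.2]
92 420 [463.3  53.1]
683 434 [ 447.7 -365.5]
70 70 [681.   59.5]
752 88 [ 662.6 -385.9]
```

The stop is felt at handle x≈400, so the tray is fully out. I'll relax, release and rise.

jog_arm(
  offset=[
    [0, 0.004, 0],
    [0, 0.008, 0.001],
    [0, 0.008, 0.001],
    [0, 0.008, 0.001],
    [0, 0.008, 0.001],
  ],
  rotation=[
    [0, 0, 0],
    [0, 0, 0],
    [0, 0, 0],
    [0, 0, 0],
    [0, 0, 0],
  ],
  jaw=[0.005, 0.005, 0.005, 0.03, 0.04],
)

```text
clock: 6.5
eef_pos: [399.4, -147.7, 50.4]
orientation: [-0.0, 0.718, 0.696, -0.0]
wrist_force: [-0.7, 0.5, 0.2]
width: 0.421
gripper_force: 0.0
```

jog_arm(
  offset=[
    [0, 0, 0],
    [0, 0, 0],
    [0, 0, -0.01],
    [0, 0, -0.04],
    [0, 0, -0.08],
  ],
  rotation=[
    [0, 0, 0],
    [0, 0, 0],
    [0, 0, 0],
    [0, 0, 0],
    [0, 0, 0],
  ],
  jaw=[0.04, 0.04, 0.04, 0.04, 0.04],
)

```text
clock: 6.92
eef_pos: [398.4, -146.9, 129.5]
orientation: [-0.003, 0.718, 0.696, -0.001]
wrist_force: [0.4, -1.0, -0.6]
width: 0.471
gripper_force: 0.0
```

```bash
python3 - <<'E'
from plan import *
from rolls import rolls
plan((410,-140,180,1.57),(417,159,180,1.57),(417,159,90,1.57),(417,159,30,1.57))
d=grab('top','top3')
for o in rolls(d,(125,160,248,272)): print(o)
E
```

```text
at [ 398.4 -146.9  129.5] 1.5407 tiltz [-0.0052  0.0039 -1.    ] w 0.471 F [ 0.4 -1.  -0.6] t 6.92
wp (410, -140, 180, 1.57) off [0.0073, 0.0114, -0.0505] wz -0.0293
wp (417, 159, 180, 1.57) off [0.1495, 0.0034, -0.0] wz -0.0
wp (417, 159, 180, 1.57) off [0.1495, 0.0034, -0.0] wz -0.0
wp (417, 159, 90, 1.57) off [0.0, 0.0, 0.09] wz -0.0
wp (417, 159, 30, 1.57) off [0.0, 0.0, 0.06] wz -0.0
(614.9, 156.2, 102, 43, 79.6, [216.0, 182.0])
(512.5, 324.2, 137, 43, 93.3, [157.0, 219.0])
(425.1, 311.5, 68, 42, 90.7, [161.0, 249.0])
(416.0, 158.4, 65, 39, 89.2, [215.0, 252.0])
```

jog_arm(
  offset=[
    [0.001, 0.002, -0.01],
    [0.003, 0.004, -0.02],
    [0.004, 0.007, -0.03],
    [0.006, 0.009, -0.04],
    [0.007, 0.011, -0.05],
  ],
  rotation=[
    [0, 0, -0.006],
    [0, 0, -0.012],
    [0, 0, -0.018],
    [0, 0, -0.024],
    [0, 0, -0.03],
  ],
  jaw=[0.05, 0.06, 0.07, 0.08, 0.08],
)

```text
clock: 7.38
eef_pos: [410.7, -140.8, 180.7]
orientation: [-0.0, 0.707, 0.707, -0.0]
wrist_force: [0.7, 0.3, -0.8]
width: 0.937
gripper_force: 0.0
```

jog_arm(
  offset=[
    [0.03, 0.001, 0],
    [0.06, 0.001, 0],
    [0.09, 0.002, 0],
    [0.12, 0.003, 0],
    [0.15, 0.003, 0],
  ],
  rotation=[
    [0, 0, 0],
    [0, 0, 0],
    [0, 0, 0],
    [0, 0, 0],
    [0, 0, 0],
  ],
  jaw=[0.08, 0.08, 0.08, 0.08, 0.08],
)

```text
clock: 7.8
eef_pos: [413.5, 10.3, 180.2]
orientation: [-0.0, 0.707, 0.707, -0.0]
wrist_force: [0.6, 0.1, -0.5]
width: 0.937
gripper_force: 0.0
```

jog_arm(
  offset=[
    [0.03, 0.001, 0],
    [0.06, 0.001, 0],
    [0.09, 0.002, 0],
    [0.12, 0.003, 0],
    [0.15, 0.003, 0],
  ],
  rotation=[
    [0, 0, 0],
    [0, 0, 0],
    [0, 0, 0],
    [0, 0, 0],
    [0, 0, 0],
  ],
  jaw=[0.08, 0.08, 0.08, 0.08, 0.08],
)

```text
clock: 8.22
eef_pos: [416.5, 160.4, 180.2]
orientation: [-0.0, 0.707, 0.707, -0.0]
wrist_force: [0.1, 0.2, 0.2]
width: 0.94
gripper_force: 0.0
```

```bash
python3 - <<'E'
from plan import *
plan((417,159,90,1.57),(417,159,30,1.57))
d=grab('wrist','w2')
print(w2p(d,(417,159,42)),w2p(d,(417,124,35)),w2p(d,(417,194,35)))
cv2.imwrite('pics/w2b.png',d['pixels'])
E
```

```text
at [416.5 160.4 180.2] 1.571 tiltz [-3.e-04 -0.e+00 -1.e+00] w 0.94 F [0.1 0.2 0.2] t 8.22
wp (417, 159, 90, 1.57) off [-0.0014, 0.0005, 0.0902] wz 0.001
wp (417, 159, 30, 1.57) off [0.0, 0.0, 0.06] wz -0.0
(np.float64(280.7607719854021), np.float64(210.1001854318099)) (np.float64(280.78885738027736), np.float64(246.62583724104755)) (np.float64(280.77664788908163), np.float64(166.8486014752733))
```

View pics/w2b.png

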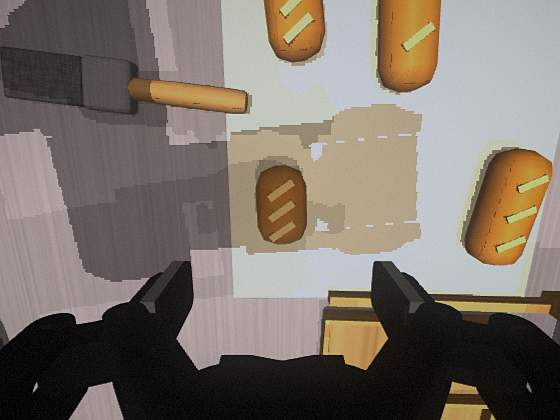

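The wrist view shows short roll B centred between the jaws, at pixel (281,204). I'll descend and grip it.

jog_arm(
  offset=[
    [0, 0, 0.03],
    [0, 0, 0.06],
    [0, 0, 0.09],
    [0, 0, 0.12],
    [0, 0, 0.15],
  ],
  rotation=[
    [0, 0, 0],
    [0, 0, 0],
    [0, 0, 0],
    [0, 0, 0],
    [0, 0, 0],
  ],
  jaw=[0.08, 0.08, 0.08, 0.08, 0.08],
)

```text
clock: 8.68
eef_pos: [416.5, 158.9, 29.1]
orientation: [0.0, 0.707, 0.707, 0.0]
wrist_force: [1.1, -0.1, -0.4]
width: 0.936
gripper_force: 0.0
```

jog_arm(
  offset=[
    [0, 0, 0],
    [0, 0, 0],
    [0, 0, 0],
    [0, 0, 0],
    [0, 0, 0],
  ],
  rotation=[
    [0, 0, 0],
    [0, 0, 0],
    [0, 0, 0],
    [0, 0, 0],
    [0, 0, 0],
  ],
  jaw=[0.065, 0.055, 0.045, 0.035, 0.025],
  force=40,
)

```text
clock: 9.1
eef_pos: [417.7, 158.9, 31.9]
orientation: [0.001, 0.707, 0.707, 0.001]
wrist_force: [-1.7, 0.1, 7.7]
width: 0.505
gripper_force: 41.2
```

jog_arm(
  offset=[
    [0, 0, 0],
    [0, 0, 0],
    [0, 0, -0.01],
    [0, 0, -0.03],
    [0, 0, -0.06],
  ],
  rotation=[
    [0, 0, 0],
    [0, 0, 0],
    [0, 0, 0],
    [0, 0, 0],
    [0, 0, 0],
  ],
  jaw=[0.025, 0.025, 0.025, 0.025, 0.025],
)

```text
clock: 9.52
eef_pos: [416.1, 158.7, 90.6]
orientation: [-0.001, 0.707, 0.707, -0.001]
wrist_force: [-0.2, 0.3, -0.2]
width: 0.511
gripper_force: 40.6
```

```bash
python3 - <<'E'
from plan import *
t=-.038; T=np.array([546,-156]); X=np.array([np.cos(t),np.sin(t)]);Y=np.array([-X[1],X[0]])
g=T+40*X+147.5*Y; print(g, T-40*X+147.5*Y,T+35*Y,T-112.5*Y)
plan((*g,100,1.533),(*g,41,1.533))
E
```

```text
[591.57477464 -10.1261164 ] [511.63252769  -7.08684797] [ 547.32967994 -121.02526696] [ 541.72602878 -268.41878477]
at [416.1 158.7  90.6] 1.5706 tiltz [-2.8e-03 -3.0e-04 -1.0e+00] w 0.511 F [-0.2  0.3 -0.2] t 9.52
wp (np.float64(591.5747746357825), np.float64(-10.126116398795972), 100, 1.533) off [-0.0844, 0.0878, -0.0047] wz 0.0188
wp (np.float64(591.5747746357825), np.float64(-10.126116398795972), 100, 1.533) off [-0.0827, 0.0893, -0.0047] wz 0.0188
wp (np.float64(591.5747746357825), np.float64(-10.126116398795972), 41, 1.533) off [0.0, 0.0, 0.059] wz -0.0
```

jog_arm(
  offset=[
    [-0.01, 0.012, -0.002],
    [-0.028, 0.03, -0.004],
    [-0.047, 0.05, -0.005],
    [-0.066, 0.069, -0.005],
    [-0.085, 0.088, -0.005],
  ],
  rotation=[
    [0, 0, 0.004],
    [0, 0, 0.008],
    [0, 0, 0.012],
    [0, 0, 0.016],
    [0, 0, 0.019],
  ],
  jaw=[0.025, 0.025, 0.025, 0.025, 0.025],
)

```text
clock: 9.93
eef_pos: [505.9, 72.9, 96.5]
orientation: [0.001, 0.714, 0.7, 0.001]
wrist_force: [0.4, -0.7, -0.9]
width: 0.508
gripper_force: 40.7
```

jog_arm(
  offset=[
    [-0.02, 0.02, -0.002],
    [-0.04, 0.04, -0.004],
    [-0.06, 0.06, -0.005],
    [-0.074, 0.079, -0.005],
    [-0.083, 0.089, -0.005],
  ],
  rotation=[
    [0, 0, 0.004],
    [0, 0, 0.008],
    [0, 0, 0.012],
    [0, 0, 0.016],
    [0, 0, 0.019],
  ],
  jaw=[0.025, 0.025, 0.025, 0.025, 0.025],
)

```text
clock: 10.35
eef_pos: [594.2, -12.8, 101.4]
orientation: [0.001, 0.721, 0.693, 0.001]
wrist_force: [-0.1, -1.0, -0.2]
width: 0.51
gripper_force: 40.7
```

```bash
python3 - <<'E'
from plan import *
g=(591.6,-10.5)
plan((*g,42,1.533))
d=grab('wrist','w3')
for P in [(551.6,-8.6,10)]: print(w2p(d,P))
t=-.038; T=np.array([546,-156]); X=np.array([np.cos(t),np.sin(t)]);Y=np.array([-X[1],X[0]])
im=d['pixels'].copy()
for a,b in [(-95,100),(95,100),(-95,197.5),(95,197.5),(95,-30),(-95,-30)]:
    u,v=w2p(d,(*(T+a*X+b*Y),24)); cv2.circle(im,(int(u),int(v)),3,(255,0,0),-1)
cv2.imwrite('pics/w3b.png',im)
E
```

```text
at [594.2 -12.8 101.4] 1.5312 tiltz [ 2.7e-03 -7.0e-04 -1.0e+00] w 0.51 F [-0.1 -1.  -0.2] t 10.35
wp (591.6, -10.5, 42, 1.533) off [0.0022, -0.0027, 0.0594] wz -0.0018
(np.float64(217.28604274255824), np.float64(221.58814383940046))
```

View pics/w3b.png

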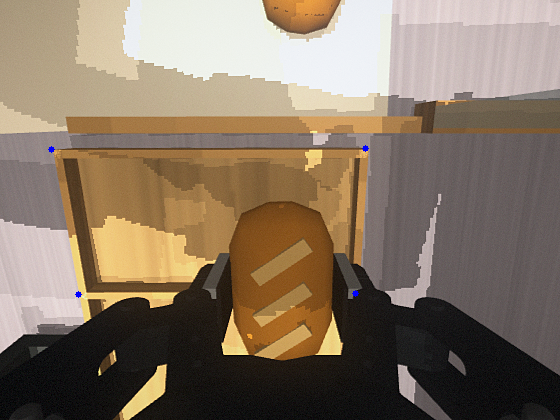

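The wrist view shows the roll held straight, and the projected tray corners (blue, e.g. (52,149) and (365,148)) match the picture. I'll lower it, release and rise.

jog_arm(
  offset=[
    [0.002, -0.003, 0.012],
    [0.002, -0.003, 0.026],
    [0.002, -0.003, 0.04],
    [0.002, -0.003, 0.052],
    [0.002, -0.003, 0.059],
  ],
  rotation=[
    [0, 0, 0],
    [0, 0, 0],
    [0, 0, 0],
    [0, 0, 0],
    [0, 0, 0],
  ],
  jaw=[0.025, 0.025, 0.025, 0.025, 0.025],
)

```text
clock: 10.82
eef_pos: [588.8, -8.3, 41.2]
orientation: [-0.0, 0.72, 0.694, -0.0]
wrist_force: [-12.3, 1.4, 55.7]
width: 0.511
gripper_force: 47.2
```

jog_arm(
  offset=[
    [0, 0, 0],
    [0, 0, 0],
    [0, 0, 0],
    [0, 0, 0],
    [0, 0, 0],
  ],
  rotation=[
    [0, 0, 0],
    [0, 0, 0],
    [0, 0, 0],
    [0, 0, 0],
    [0, 0, 0],
  ],
  jaw=[0.04, 0.05, 0.058, 0.06, 0.06],
)

```text
clock: 11.23
eef_pos: [589.4, -8.7, 41.6]
orientation: [0.0, 0.72, 0.694, 0.0]
wrist_force: [0.4, -0.1, -0.3]
width: 0.706
gripper_force: 0.0
```

jog_arm(
  offset=[
    [0, 0, -0.015],
    [0, 0, -0.04],
    [0, 0, -0.07],
    [0, 0, -0.1],
    [0, 0, -0.13],
  ],
  rotation=[
    [0, 0, 0],
    [0, 0, 0],
    [0, 0, 0],
    [0, 0, 0],
    [0, 0, 0],
  ],
  jaw=[0.06, 0.06, 0.06, 0.07, 0.08],
)

```text
clock: 11.65
eef_pos: [589.1, -8.7, 172.8]
orientation: [-0.0, 0.72, 0.694, -0.0]
wrist_force: [0.2, -0.8, 0.0]
width: 0.929
gripper_force: 0.0
```

```bash
python3 - <<'E'
from plan import *
from rolls import rolls
d=grab('top','top4')
for o in rolls(d,(125,160,246,272)): print(o)
plan((426.5,312.5,150,1.64),(426.5,312.5,31,1.64))
E
```

```text
(632.9, 140.0, 132, 87, 89.2, [222.0, 181.0])
(512.7, 324.1, 137, 43, 93.3, [157.0, 219.0])
(425.8, 311.9, 68, 43, 97.4, [161.0, 249.0])
at [591.3  -9.  179.1] 1.5329 tiltz [ 0.0099 -0.0021 -0.9999] w 0.937 F [ 1.2 -0.6  6.2] t 11.7
wp (426.5, 312.5, 150, 1.64) off [0.105, -0.059, 0.0097] wz -0.0357
wp (426.5, 312.5, 150, 1.64) off [0.1071, -0.0552, 0.0097] wz -0.0357
wp (426.5, 312.5, 150, 1.64) off [0.109, -0.0513, 0.0097] wz -0.0357
wp (426.5, 312.5, 31, 1.64) off [0.0, 0.0, 0.119] wz -0.0
```

jog_arm(
  offset=[
    [0.021, -0.012, 0.001],
    [0.042, -0.024, 0.003],
    [0.063, -0.036, 0.004],
    [0.084, -0.047, 0.005],
    [0.105, -0.059, 0.006],
  ],
  rotation=[
    [0, 0, -0.007],
    [0, 0, -0.014],
    [0, 0, -0.021],
    [0, 0, -0.028],
    [0, 0, -0.036],
  ],
  jaw=[0.08, 0.08, 0.08, 0.08, 0.08],
)

```text
clock: 12.12
eef_pos: [533.8, 99.3, 165.3]
orientation: [0.0, 0.708, 0.706, 0.0]
wrist_force: [0.3, 0.2, 0.6]
width: 0.937
gripper_force: 0.0
```

jog_arm(
  offset=[
    [0.021, -0.011, 0.001],
    [0.042, -0.022, 0.003],
    [0.063, -0.033, 0.004],
    [0.085, -0.044, 0.005],
    [0.107, -0.055, 0.006],
  ],
  rotation=[
    [0, 0, -0.007],
    [0, 0, -0.014],
    [0, 0, -0.021],
    [0, 0, -0.028],
    [0, 0, -0.036],
  ],
  jaw=[0.08, 0.08, 0.08, 0.08, 0.08],
)

```text
clock: 12.53
eef_pos: [478.9, 206.5, 159.3]
orientation: [0.0, 0.695, 0.719, 0.0]
wrist_force: [-0.2, 0.1, -0.8]
width: 0.936
gripper_force: 0.0
```

jog_arm(
  offset=[
    [0.024, -0.011, 0.001],
    [0.048, -0.022, 0.003],
    [0.072, -0.033, 0.004],
    [0.095, -0.044, 0.005],
    [0.109, -0.051, 0.006],
  ],
  rotation=[
    [0, 0, -0.007],
    [0, 0, -0.014],
    [0, 0, -0.021],
    [0, 0, -0.028],
    [0, 0, -0.036],
  ],
  jaw=[0.08, 0.08, 0.08, 0.08, 0.08],
)

```text
clock: 12.95
eef_pos: [423.7, 314.5, 153.3]
orientation: [-0.0, 0.681, 0.732, 0.0]
wrist_force: [0.4, -0.5, -0.3]
width: 0.932
gripper_force: 0.0
```

```bash
cat > wr.py <<'E'
from h import *
def wroll(d,z=21,lo=0):
    "rolls in wrist picture: centre (world), axis angle from mask at height z"
    im=cv2.cvtColor(d['pixels'],cv2.COLOR_BGR2HSV); m=cv2.inRange(im,(5,110,60),(22,255,255)); m[300:]=0; m[:lo]=0
    m=cv2.morphologyEx(cv2.morphologyEx(m,cv2.MORPH_CLOSE,np.ones((15,15))),cv2.MORPH_OPEN,np.ones((7,7)))
    n,l,s,c=cv2.connectedComponentsWithStats(m)
    for i in range(1,n):
        if s[i,4]<800: continue
        k=max(cv2.findContours((l==i).astype(np.uint8),0,1)[0],key=len)[:,0]
        W=np.array([p2w(d,u,v,z)[:2] for u,v in k],np.float32); (cx,cy),(w,h),a=cv2.minAreaRect(W)
        q=cv2.boxPoints(((cx,cy),(w,h),a)); e=max([q[1]-q[0],q[2]-q[1]],key=np.linalg.norm)
        print('wrist blob',s[i,:4].tolist(),'ctr',round(cx,1),round(cy,1),'LxW',round(max(w,h)),round(min(w,h)),'ang',round(float(np.arctan2(e[1],e[0])%np.pi),3))
E
python3 - <<'E'
from plan import *; from wr import wroll
plan((426.5,312.5,31,1.64))
d=grab('wrist','w4'); wroll(d); wroll(load('w2'))
E
```

```text
at [423.7 314.5 153.3] 1.6424 tiltz [-1.e-04  4.e-04 -1.e+00] w 0.932 F [ 0.4 -0.5 -0.3] t 12.95
wp (426.5, 312.5, 31, 1.64) off [-0.0022, 0.0027, 0.1223] wz 0.0024
wrist blob [361, 117, 70, 160] ctr 514.8 328.2 LxW 131 48 ang 1.635
wrist blob [256, 171, 56, 86] ctr 426.8 310.7 LxW 72 45 ang 1.667
wrist blob [123, 252, 48, 23] ctr 313.6 259.5 LxW 40 20 ang 3.07
wrist blob [192, 262, 44, 27] ctr 370.1 252.8 LxW 38 21 ang 3.018
wrist blob [265, 0, 60, 61] ctr 427.8 298.4 LxW 46 42 ang 0.001
wrist blob [379, 0, 62, 92] ctr 517.7 287.6 LxW 67 47 ang 1.636
wrist blob [129, 78, 117, 35] ctr 340.5 250.9 LxW 95 19 ang 3.025
wrist blob [466, 149, 86, 116] ctr 619.2 154.7 LxW 107 58 ang 1.411
wrist blob [256, 166, 51, 78] ctr 417.2 157.7 LxW 71 45 ang 1.591
```

jog_arm(
  offset=[
    [-0.002, 0.002, 0.025],
    [-0.003, 0.003, 0.05],
    [-0.003, 0.003, 0.08],
    [-0.003, 0.003, 0.105],
    [-0.003, 0.003, 0.122],
  ],
  rotation=[
    [0, 0, -0.01],
    [0, 0, -0.025],
    [0, 0, -0.025],
    [0, 0, -0.025],
    [0, 0, -0.025],
  ],
  jaw=[0.08, 0.08, 0.08, 0.08, 0.08],
)

```text
clock: 13.42
eef_pos: [427.6, 309.2, 29.2]
orientation: [-0.0, 0.673, 0.74, -0.001]
wrist_force: [0.2, 0.6, 0.8]
width: 0.937
gripper_force: 0.0
```

jog_arm(
  offset=[
    [0, 0, 0],
    [0, 0, 0],
    [0, 0, 0],
    [0, 0, 0],
    [0, 0, 0],
  ],
  rotation=[
    [0, 0, 0],
    [0, 0, 0],
    [0, 0, 0],
    [0, 0, 0],
    [0, 0, 0],
  ],
  jaw=[0.065, 0.055, 0.045, 0.035, 0.025],
  force=40,
)

```text
clock: 13.83
eef_pos: [428.9, 310.2, 32.7]
orientation: [0.001, 0.673, 0.74, 0.001]
wrist_force: [-0.3, -0.6, 5.1]
width: 0.504
gripper_force: 41.3
```

jog_arm(
  offset=[
    [0, 0, 0],
    [0, 0, -0.005],
    [0, 0, -0.015],
    [0, 0, -0.04],
    [0, 0, -0.075],
  ],
  rotation=[
    [0, 0, 0],
    [0, 0, 0],
    [0, 0, 0],
    [0, 0, 0],
    [0, 0, 0],
  ],
  jaw=[0.025, 0.025, 0.025, 0.025, 0.025],
)

```text
clock: 14.25
eef_pos: [427.1, 309.5, 106.2]
orientation: [-0.001, 0.673, 0.74, -0.002]
wrist_force: [-0.3, 0.1, 0.4]
width: 0.511
gripper_force: 40.7
```

```bash
python3 - <<'E'
from plan import *
plan((511.6,-7.1,105,1.533),(511.6,-7.1,43.5,1.533))
E
```

```text
at [427.1 309.5 106.2] 1.6657 tiltz [-0.0042 -0.0017 -1.    ] w 0.511 F [-0.3  0.1  0.4] t 14.25
wp (511.6, -7.1, 105, 1.533) off [-0.1616, 0.0271, 0.0006] wz 0.0664
wp (511.6, -7.1, 105, 1.533) off [-0.1594, 0.0377, 0.0006] wz 0.0664
wp (511.6, -7.1, 43.5, 1.533) off [0.0, 0.0, 0.0615] wz -0.0
```

jog_arm(
  offset=[
    [-0.025, 0.005, 0],
    [-0.059, 0.01, 0],
    [-0.093, 0.016, 0],
    [-0.128, 0.021, 0],
    [-0.162, 0.027, 0],
  ],
  rotation=[
    [0, 0, 0.013],
    [0, 0, 0.026],
    [0, 0, 0.04],
    [0, 0, 0.053],
    [0, 0, 0.066],
  ],
  jaw=[0.025, 0.025, 0.025, 0.025, 0.025],
)

```text
clock: 14.67
eef_pos: [470.5, 149.8, 107.4]
orientation: [0.0, 0.697, 0.717, 0.0]
wrist_force: [0.8, 0.9, 1.0]
width: 0.512
gripper_force: 40.8
```

jog_arm(
  offset=[
    [-0.035, 0.008, 0],
    [-0.07, 0.016, 0],
    [-0.105, 0.024, 0],
    [-0.137, 0.031, 0],
    [-0.159, 0.038, 0],
  ],
  rotation=[
    [0, 0, 0.013],
    [0, 0, 0.026],
    [0, 0, 0.04],
    [0, 0, 0.053],
    [0, 0, 0.066],
  ],
  jaw=[0.025, 0.025, 0.025, 0.025, 0.025],
)

```text
clock: 15.08
eef_pos: [513.4, -9.3, 107.3]
orientation: [0.001, 0.721, 0.693, 0.0]
wrist_force: [0.2, -0.1, -0.3]
width: 0.509
gripper_force: 40.8
```

jog_arm(
  offset=[
    [0, 0, 0.005],
    [0, 0, 0.015],
    [0, 0, 0.025],
    [0, 0, 0.03],
    [0, 0, 0.03],
  ],
  rotation=[
    [0, 0, 0],
    [0, 0, 0],
    [0, 0, 0],
    [0, 0, 0],
    [0, 0, 0],
  ],
  jaw=[0.025, 0.025, 0.025, 0.025, 0.025],
)

```text
clock: 15.5
eef_pos: [512.4, -6.0, 75.9]
orientation: [-0.001, 0.72, 0.694, -0.0]
wrist_force: [-0.3, 0.9, -1.4]
width: 0.514
gripper_force: 40.8
```

```bash
python3 - <<'E'
from plan import *
plan((511.6,-7.1,44,1.533))
E
```

```text
at [512.4  -6.   75.9] 1.5343 tiltz [-1.6e-03  5.0e-04 -1.0e+00] w 0.514 F [-0.3  0.9 -1.4] t 15.5
wp (511.6, -7.1, 44, 1.533) off [-0.0012, -0.0008, 0.0319] wz 0.0013
```

jog_arm(
  offset=[
    [-0.001, -0.001, 0.01],
    [-0.001, -0.001, 0.02],
    [-0.001, -0.001, 0.027],
    [-0.001, -0.001, 0.031],
    [-0.001, -0.001, 0.031],
  ],
  rotation=[
    [0, 0, 0],
    [0, 0, 0],
    [0, 0, 0],
    [0, 0, 0],
    [0, 0, 0],
  ],
  jaw=[0.025, 0.025, 0.025, 0.025, 0.025],
)

```text
clock: 15.92
eef_pos: [511.8, -7.3, 45.0]
orientation: [-0.0, 0.72, 0.694, -0.0]
wrist_force: [0.4, 0.1, 0.1]
width: 0.509
gripper_force: 40.8
```

jog_arm(
  offset=[
    [0, 0, 0],
    [0, 0, 0],
    [0, 0, 0],
    [0, 0, 0],
    [0, 0, 0],
  ],
  rotation=[
    [0, 0, 0],
    [0, 0, 0],
    [0, 0, 0],
    [0, 0, 0],
    [0, 0, 0],
  ],
  jaw=[0.04, 0.05, 0.058, 0.06, 0.06],
)

```text
clock: 16.33
eef_pos: [512.1, -7.6, 45.6]
orientation: [0.0, 0.72, 0.694, 0.0]
wrist_force: [0.2, -0.1, 0.3]
width: 0.699
gripper_force: 0.0
```

jog_arm(
  offset=[
    [0, 0, -0.015],
    [0, 0, -0.04],
    [0, 0, -0.07],
    [0, 0, -0.1],
    [0, 0, -0.13],
  ],
  rotation=[
    [0, 0, 0],
    [0, 0, 0],
    [0, 0, 0],
    [0, 0, 0],
    [0, 0, 0],
  ],
  jaw=[0.06, 0.06, 0.06, 0.07, 0.08],
)

```text
clock: 16.75
eef_pos: [511.7, -7.5, 176.9]
orientation: [-0.0, 0.72, 0.694, -0.0]
wrist_force: [0.9, 0.3, -0.1]
width: 0.929
gripper_force: 0.0
```

```bash
python3 - <<'E'
from plan import *
from rolls import rolls
d=grab('top','top5')
for o in rolls(d,(125,160,247,272)): print(o)
plan((513.5,325,150,1.63),(513.5,325,30,1.63))
E
```

```text
(614.9, 156.1, 102, 43, 81.5, [216.0, 182.0])
(548.3, 79.6, 110, 17, 165.7, [242.0, 208.0])
(512.6, 324.1, 137, 43, 93.2, [157.0, 219.0])
at [513.9  -7.9 182.5] 1.534 tiltz [ 0.0094 -0.0024 -1.    ] w 0.935 F [ 2.6 -1.2  5.7] t 16.8
wp (513.5, 325, 150, 1.63) off [0.1663, -0.0063, 0.0162] wz -0.048
wp (513.5, 325, 150, 1.63) off [0.1664, 0.0017, 0.0162] wz -0.048
wp (513.5, 325, 30, 1.63) off [0.0, 0.0, 0.12] wz -0.0
```

jog_arm(
  offset=[
    [0.033, -0.001, 0.003],
    [0.066, -0.002, 0.005],
    [0.1, -0.003, 0.008],
    [0.133, -0.004, 0.011],
    [0.166, -0.004, 0.013],
  ],
  rotation=[
    [0, 0, -0.01],
    [0, 0, -0.019],
    [0, 0, -0.029],
    [0, 0, -0.038],
    [0, 0, -0.048],
  ],
  jaw=[0.08, 0.08, 0.08, 0.08, 0.08],
)

```text
clock: 17.22
eef_pos: [513.7, 160.0, 162.1]
orientation: [-0.0, 0.703, 0.711, -0.0]
wrist_force: [1.2, 0.5, 0.1]
width: 0.937
gripper_force: 0.0
```

jog_arm(
  offset=[
    [0.034, 0, 0.003],
    [0.068, 0.001, 0.005],
    [0.102, 0.001, 0.008],
    [0.14, 0.002, 0.011],
    [0.166, 0.003, 0.013],
  ],
  rotation=[
    [0, 0, -0.01],
    [0, 0, -0.019],
    [0, 0, -0.029],
    [0, 0, -0.038],
    [0, 0, -0.048],
  ],
  jaw=[0.08, 0.08, 0.08, 0.08, 0.08],
)

```text
clock: 17.63
eef_pos: [514.6, 327.4, 148.9]
orientation: [-0.0, 0.685, 0.728, 0.0]
wrist_force: [0.4, 0.4, 0.6]
width: 0.943
gripper_force: 0.0
```

```bash
python3 - <<'E'
from plan import *; from wr import wroll
d=grab('wrist','w5'); wroll(d)
plan((513.5,325,30,1.63))
E
```

```text
wrist blob [250, 126, 59, 174] ctr 514.3 321.4 LxW 144 45 ang 1.635
wrist blob [0, 135, 54, 33] ctr 316.4 364.4 LxW 43 24 ang 0.158
wrist blob [14, 264, 121, 35] ctr 344.1 256.5 LxW 101 22 ang 3.033
at [514.3 330.4 148.4] 1.6346 tiltz [-3.0e-04  1.8e-03 -1.0e+00] w 0.937 F [-3.9  0.8 -0.9] t 17.68
wp (513.5, 325, 30, 1.63) off [-0.0054, -0.0011, 0.1184] wz 0.0046
```

jog_arm(
  offset=[
    [-0.002, 0, 0.025],
    [-0.003, 0, 0.05],
    [-0.003, 0, 0.08],
    [-0.003, 0, 0.105],
    [-0.003, 0, 0.119],
  ],
  rotation=[
    [0, 0, 0],
    [0, 0, 0],
    [0, 0, 0],
    [0, 0, 0],
    [0, 0, 0],
  ],
  jaw=[0.08, 0.08, 0.08, 0.08, 0.08],
)

```text
clock: 18.1
eef_pos: [514.3, 321.0, 27.3]
orientation: [-0.001, 0.686, 0.728, -0.002]
wrist_force: [0.0, -0.3, 0.7]
width: 0.937
gripper_force: 0.0
```

jog_arm(
  offset=[
    [0, 0, 0],
    [0, 0, 0],
    [0, 0, 0],
    [0, 0, 0],
    [0, 0, 0],
  ],
  rotation=[
    [0, 0, 0],
    [0, 0, 0],
    [0, 0, 0],
    [0, 0, 0],
    [0, 0, 0],
  ],
  jaw=[0.065, 0.055, 0.045, 0.035, 0.025],
  force=45,
)

```text
clock: 18.52
eef_pos: [516.1, 321.8, 31.8]
orientation: [0.001, 0.686, 0.728, 0.001]
wrist_force: [-0.7, -0.4, 4.3]
width: 0.509
gripper_force: 47.8
```

jog_arm(
  offset=[
    [0, 0, 0],
    [0, 0, -0.005],
    [0, 0, -0.02],
    [0, 0, -0.05],
    [0, 0, -0.09],
  ],
  rotation=[
    [0, 0, 0],
    [0, 0, 0],
    [0, 0, 0],
    [0, 0, 0],
    [0, 0, 0],
  ],
  jaw=[0.025, 0.025, 0.025, 0.025, 0.025],
)

```text
clock: 18.93
eef_pos: [514.2, 321.0, 119.3]
orientation: [-0.001, 0.686, 0.728, -0.003]
wrist_force: [1.1, -0.2, -2.6]
width: 0.508
gripper_force: 46.9
```

```bash
python3 - <<'E'
from plan import *
plan((541.7,-268.4,120,1.533),step=34)
E
```

```text
at [514.2 321.  119.3] 1.6297 tiltz [-0.0054 -0.0021 -1.    ] w 0.508 F [ 1.1 -0.2 -2.6] t 18.93
wp (541.7, -268.4, 120, 1.533) off [-0.1475, -0.0018, -0.0002] wz 0.0242
wp (541.7, -268.4, 120, 1.533) off [-0.1475, 0.0018, -0.0002] wz 0.0242
wp (541.7, -268.4, 120, 1.533) off [-0.1474, 0.0053, -0.0002] wz 0.0242
wp (541.7, -268.4, 120, 1.533) off [-0.1472, 0.0089, -0.0002] wz 0.0242
```

jog_arm(
  offset=[
    [-0.02, 0, 0],
    [-0.05, -0.001, 0],
    [-0.082, -0.001, 0],
    [-0.115, -0.002, 0],
    [-0.148, -0.002, 0],
  ],
  rotation=[
    [0, 0, 0.005],
    [0, 0, 0.01],
    [0, 0, 0.015],
    [0, 0, 0.02],
    [0, 0, 0.024],
  ],
  jaw=[0.025, 0.025, 0.025, 0.025, 0.025],
)

```text
clock: 19.35
eef_pos: [521.8, 172.4, 120.7]
orientation: [0.0, 0.694, 0.72, 0.0]
wrist_force: [1.8, -0.5, -1.1]
width: 0.509
gripper_force: 47.2
```

jog_arm(
  offset=[
    [-0.03, 0, 0],
    [-0.06, 0.001, 0],
    [-0.089, 0.001, 0],
    [-0.118, 0.002, 0],
    [-0.148, 0.002, 0],
  ],
  rotation=[
    [0, 0, 0.005],
    [0, 0, 0.01],
    [0, 0, 0.015],
    [0, 0, 0.02],
    [0, 0, 0.024],
  ],
  jaw=[0.025, 0.025, 0.025, 0.025, 0.025],
)

```text
clock: 19.77
eef_pos: [529.3, 24.5, 120.7]
orientation: [0.0, 0.703, 0.711, 0.0]
wrist_force: [1.5, 0.4, -1.4]
width: 0.51
gripper_force: 47.2
```

jog_arm(
  offset=[
    [-0.03, 0.001, 0],
    [-0.06, 0.002, 0],
    [-0.089, 0.003, 0],
    [-0.118, 0.004, 0],
    [-0.147, 0.005, 0],
  ],
  rotation=[
    [0, 0, 0.005],
    [0, 0, 0.01],
    [0, 0, 0.015],
    [0, 0, 0.02],
    [0, 0, 0.024],
  ],
  jaw=[0.025, 0.025, 0.025, 0.025, 0.025],
)

```text
clock: 20.18
eef_pos: [535.8, -122.6, 120.7]
orientation: [0.0, 0.712, 0.702, 0.0]
wrist_force: [0.8, 1.0, -1.4]
width: 0.51
gripper_force: 47.2
```

jog_arm(
  offset=[
    [-0.035, 0.002, 0],
    [-0.07, 0.004, 0],
    [-0.105, 0.006, 0],
    [-0.132, 0.008, 0],
    [-0.147, 0.009, 0],
  ],
  rotation=[
    [0, 0, 0.005],
    [0, 0, 0.01],
    [0, 0, 0.015],
    [0, 0, 0.02],
    [0, 0, 0.024],
  ],
  jaw=[0.025, 0.025, 0.025, 0.025, 0.025],
)

```text
clock: 20.6
eef_pos: [542.9, -271.3, 120.5]
orientation: [0.001, 0.721, 0.693, -0.0]
wrist_force: [-0.1, -0.8, -1.1]
width: 0.506
gripper_force: 47.2
```

jog_arm(
  offset=[
    [0, 0, 0.01],
    [0, 0, 0.02],
    [0, 0, 0.03],
    [0, 0, 0.04],
    [0, 0, 0.04],
  ],
  rotation=[
    [0, 0, 0],
    [0, 0, 0],
    [0, 0, 0],
    [0, 0, 0],
    [0, 0, 0],
  ],
  jaw=[0.025, 0.025, 0.025, 0.025, 0.025],
)

```text
clock: 21.02
eef_pos: [542.3, -266.3, 77.7]
orientation: [-0.002, 0.72, 0.694, -0.0]
wrist_force: [0.4, 0.0, -1.3]
width: 0.505
gripper_force: 47.1
```

```bash
python3 - <<'E'
from plan import *
plan((541.7,-269.5,44,1.533))
E
```

```text
at [ 542.3 -266.3   77.7] 1.5353 tiltz [-0.0038  0.003  -1.    ] w 0.505 F [ 0.4  0.  -1.3] t 21.02
wp (541.7, -269.5, 44, 1.533) off [-0.0033, -0.0005, 0.0337] wz 0.0023
```

jog_arm(
  offset=[
    [-0.002, 0, 0.01],
    [-0.003, 0, 0.02],
    [-0.003, 0, 0.03],
    [-0.003, 0, 0.034],
    [-0.003, 0, 0.034],
  ],
  rotation=[
    [0, 0, 0],
    [0, 0, 0],
    [0, 0, 0],
    [0, 0, 0],
    [0, 0, 0],
  ],
  jaw=[0.025, 0.025, 0.025, 0.025, 0.025],
)

```text
clock: 21.43
eef_pos: [542.5, -270.9, 44.9]
orientation: [-0.001, 0.72, 0.694, -0.0]
wrist_force: [-0.9, 0.4, -2.0]
width: 0.511
gripper_force: 47.1
```

jog_arm(
  offset=[
    [0, 0, 0],
    [0, 0, 0],
    [0, 0, 0],
    [0, 0, 0],
    [0, 0, 0],
  ],
  rotation=[
    [0, 0, 0],
    [0, 0, 0],
    [0, 0, 0],
    [0, 0, 0],
    [0, 0, 0],
  ],
  jaw=[0.04, 0.05, 0.058, 0.065, 0.07],
)

```text
clock: 21.85
eef_pos: [543.2, -271.3, 46.8]
orientation: [0.0, 0.72, 0.694, 0.0]
wrist_force: [-0.2, 0.5, 0.2]
width: 0.82
gripper_force: 0.0
```

jog_arm(
  offset=[
    [0, 0, -0.015],
    [0, 0, -0.04],
    [0, 0, -0.07],
    [0, 0, -0.1],
    [0, 0, -0.13],
  ],
  rotation=[
    [0, 0, 0],
    [0, 0, 0],
    [0, 0, 0],
    [0, 0, 0],
    [0, 0, 0],
  ],
  jaw=[0.07, 0.07, 0.07, 0.07, 0.08],
)

```text
clock: 22.27
eef_pos: [542.8, -271.1, 178.0]
orientation: [0.0, 0.72, 0.694, 0.0]
wrist_force: [-1.0, -0.4, 0.3]
width: 0.924
gripper_force: 0.0
```

```bash
python3 - <<'E'
from plan import *
from rolls import rolls
d=grab('top','top6')
for o in rolls(d,(125,160,247,272)): print(o)
plan((616.5,156,150,1.41))
E
```

```text
(615.3, 156.3, 102, 43, 81.0, [216.0, 182.0])
(379.9, 106.1, 64, 34, 51.7, [235.0, 264.0])
at [ 544.6 -272.3  184.5] 1.534 tiltz [ 0.0084 -0.0065 -0.9999] w 0.934 F [ 1.8 -0.4  5.6] t 22.32
wp (616.5, 156, 150, 1.41) off [0.1436, 0.0187, 0.0115] wz 0.0413
wp (616.5, 156, 150, 1.41) off [0.1442, 0.0127, 0.0115] wz 0.0413
wp (616.5, 156, 150, 1.41) off [0.1446, 0.0068, 0.0115] wz 0.0413
```

jog_arm(
  offset=[
    [0.028, 0.004, 0],
    [0.057, 0.008, 0],
    [0.086, 0.011, 0],
    [0.115, 0.015, 0],
    [0.143, 0.019, 0.002],
  ],
  rotation=[
    [0, 0, 0.008],
    [0, 0, 0.016],
    [0, 0, 0.025],
    [0, 0, 0.033],
    [0, 0, 0.041],
  ],
  jaw=[0.08, 0.08, 0.08, 0.08, 0.08],
)

```text
clock: 22.73
eef_pos: [567.4, -127.6, 174.8]
orientation: [0.0, 0.734, 0.679, 0.0]
wrist_force: [0.4, -0.3, -0.7]
width: 0.94
gripper_force: 0.0
```

jog_arm(
  offset=[
    [0.028, 0.003, 0],
    [0.057, 0.005, 0],
    [0.086, 0.008, 0],
    [0.115, 0.01, 0],
    [0.144, 0.013, 0.002],
  ],
  rotation=[
    [0, 0, 0.008],
    [0, 0, 0.016],
    [0, 0, 0.025],
    [0, 0, 0.033],
    [0, 0, 0.041],
  ],
  jaw=[0.08, 0.08, 0.08, 0.08, 0.08],
)

```text
clock: 23.15
eef_pos: [591.6, 15.0, 172.7]
orientation: [0.0, 0.748, 0.664, 0.0]
wrist_force: [0.7, -0.4, -1.2]
width: 0.94
gripper_force: 0.0
```

jog_arm(
  offset=[
    [0.03, 0.001, 0.004],
    [0.06, 0.003, 0.01],
    [0.09, 0.004, 0.015],
    [0.12, 0.006, 0.02],
    [0.144, 0.007, 0.025],
  ],
  rotation=[
    [0, 0, 0.008],
    [0, 0, 0.016],
    [0, 0, 0.025],
    [0, 0, 0.033],
    [0, 0, 0.041],
  ],
  jaw=[0.08, 0.08, 0.08, 0.08, 0.08],
)

```text
clock: 23.57
eef_pos: [615.6, 157.9, 147.1]
orientation: [0.0, 0.761, 0.649, 0.0]
wrist_force: [0.0, 0.1, -0.2]
width: 0.936
gripper_force: 0.0
```

```bash
python3 - <<'E'
from plan import *; from wr import wroll
plan((616.5,156,30,1.41))
d=grab('wrist','w6'); wroll(d)
E
```

```text
at [615.6 157.9 147.1] 1.4113 tiltz [ 5.e-04  3.e-04 -1.e+00] w 0.936 F [ 0.   0.1 -0.2] t 23.57
wp (616.5, 156, 30, 1.41) off [-0.0017, 0.0012, 0.1171] wz 0.0013
wrist blob [426, 78, 134, 153] ctr 782.0 172.0 LxW 117 99 ang 1.632
wrist blob [253, 148, 58, 131] ctr 616.4 154.4 LxW 107 45 ang 1.412
wrist blob [429, 274, 131, 26] ctr 784.6 60.7 LxW 111 22 ang 3.092
```

jog_arm(
  offset=[
    [-0.002, 0.001, 0.025],
    [-0.003, 0.001, 0.05],
    [-0.003, 0.001, 0.08],
    [-0.003, 0.001, 0.105],
    [-0.003, 0.001, 0.117],
  ],
  rotation=[
    [0, 0, 0],
    [0, 0, 0],
    [0, 0, 0],
    [0, 0, 0],
    [0, 0, 0],
  ],
  jaw=[0.08, 0.08, 0.08, 0.08, 0.08],
)

```text
clock: 24.03
eef_pos: [614.6, 152.3, 27.2]
orientation: [-0.001, 0.761, 0.648, -0.002]
wrist_force: [-0.3, 0.1, -0.6]
width: 0.937
gripper_force: 0.0
```

jog_arm(
  offset=[
    [0, 0, 0],
    [0, 0, 0],
    [0, 0, 0],
    [0, 0, 0],
    [0, 0, 0],
  ],
  rotation=[
    [0, 0, 0],
    [0, 0, 0],
    [0, 0, 0],
    [0, 0, 0],
    [0, 0, 0],
  ],
  jaw=[0.065, 0.055, 0.045, 0.035, 0.025],
  force=45,
)

```text
clock: 24.45
eef_pos: [617.0, 152.6, 32.3]
orientation: [0.001, 0.761, 0.648, 0.001]
wrist_force: [0.2, 0.6, 7.8]
width: 0.504
gripper_force: 47.5
```

jog_arm(
  offset=[
    [0, 0, 0],
    [0, 0, -0.005],
    [0, 0, -0.02],
    [0, 0, -0.05],
    [0, 0, -0.09],
  ],
  rotation=[
    [0, 0, 0],
    [0, 0, 0],
    [0, 0, 0],
    [0, 0, 0],
    [0, 0, 0],
  ],
  jaw=[0.025, 0.025, 0.025, 0.025, 0.025],
)

```text
clock: 24.87
eef_pos: [614.7, 152.4, 119.5]
orientation: [-0.002, 0.761, 0.648, -0.002]
wrist_force: [0.6, 1.0, -0.3]
width: 0.508
gripper_force: 46.6
```

```bash
python3 - <<'E'
from plan import *
plan((547.3,-121,120,1.533),step=34)
E
```

```text
at [614.7 152.4 119.5] 1.4108 tiltz [-5.4e-03 -3.0e-04 -1.0e+00] w 0.508 F [ 0.6  1.  -0.3] t 24.87
wp (547.3, -121, 120, 1.533) off [-0.1403, -0.0115, -0.0003] wz -0.0611
wp (547.3, -121, 120, 1.533) off [-0.1394, -0.02, -0.0003] wz -0.0611
```

jog_arm(
  offset=[
    [-0.02, -0.002, 0],
    [-0.05, -0.004, 0],
    [-0.08, -0.006, 0],
    [-0.11, -0.009, 0],
    [-0.14, -0.012, 0],
  ],
  rotation=[
    [0, 0, -0.01],
    [0, 0, -0.022],
    [0, 0, -0.035],
    [0, 0, -0.048],
    [0, 0, -0.061],
  ],
  jaw=[0.025, 0.025, 0.025, 0.025, 0.025],
)

```text
clock: 25.28
eef_pos: [581.3, 15.1, 121.1]
orientation: [0.0, 0.741, 0.672, 0.0]
wrist_force: [1.0, 0.2, -1.2]
width: 0.509
gripper_force: 46.7
```

jog_arm(
  offset=[
    [-0.035, -0.005, 0],
    [-0.07, -0.01, 0],
    [-0.1, -0.014, 0],
    [-0.125, -0.018, 0],
    [-0.14, -0.02, 0],
  ],
  rotation=[
    [0, 0, -0.01],
    [0, 0, -0.022],
    [0, 0, -0.035],
    [0, 0, -0.048],
    [0, 0, -0.061],
  ],
  jaw=[0.025, 0.025, 0.025, 0.025, 0.025],
)

```text
clock: 25.7
eef_pos: [547.4, -123.6, 121.0]
orientation: [0.0, 0.721, 0.693, -0.0]
wrist_force: [0.1, 0.3, -0.0]
width: 0.504
gripper_force: 46.7
```

jog_arm(
  offset=[
    [0, 0, 0.01],
    [0, 0, 0.02],
    [0, 0, 0.03],
    [0, 0, 0.04],
    [0, 0, 0.04],
  ],
  rotation=[
    [0, 0, 0],
    [0, 0, 0],
    [0, 0, 0],
    [0, 0, 0],
    [0, 0, 0],
  ],
  jaw=[0.025, 0.025, 0.025, 0.025, 0.025],
)

```text
clock: 26.12
eef_pos: [547.3, -119.6, 77.8]
orientation: [-0.002, 0.72, 0.694, -0.001]
wrist_force: [-0.1, 0.7, -1.4]
width: 0.509
gripper_force: 46.7
```

```bash
python3 - <<'E'
from plan import *
plan((547.3,-123,44,1.533))
E
```

```text
at [ 547.3 -119.6   77.8] 1.534 tiltz [-0.004   0.0019 -1.    ] w 0.509 F [-0.1  0.7 -1.4] t 26.12
wp (547.3, -123, 44, 1.533) off [-0.0034, 0.0002, 0.0338] wz 0.001
```

jog_arm(
  offset=[
    [-0.002, 0, 0.01],
    [-0.003, 0, 0.02],
    [-0.003, 0, 0.03],
    [-0.003, 0, 0.034],
    [-0.003, 0, 0.034],
  ],
  rotation=[
    [0, 0, 0],
    [0, 0, 0],
    [0, 0, 0],
    [0, 0, 0],
    [0, 0, 0],
  ],
  jaw=[0.025, 0.025, 0.025, 0.025, 0.025],
)

```text
clock: 26.53
eef_pos: [547.5, -123.8, 45.0]
orientation: [-0.001, 0.72, 0.694, -0.0]
wrist_force: [-0.6, 0.1, -0.7]
width: 0.508
gripper_force: 46.7
```

jog_arm(
  offset=[
    [0, 0, 0],
    [0, 0, 0],
    [0, 0, 0],
    [0, 0, 0],
    [0, 0, 0],
  ],
  rotation=[
    [0, 0, 0],
    [0, 0, 0],
    [0, 0, 0],
    [0, 0, 0],
    [0, 0, 0],
  ],
  jaw=[0.04, 0.05, 0.058, 0.065, 0.07],
)

```text
clock: 26.95
eef_pos: [548.1, -124.1, 46.7]
orientation: [0.0, 0.72, 0.694, 0.0]
wrist_force: [-0.4, -0.8, 0.3]
width: 0.816
gripper_force: 0.0
```

jog_arm(
  offset=[
    [0, 0, -0.015],
    [0, 0, -0.04],
    [0, 0, -0.07],
    [0, 0, -0.1],
    [0, 0, -0.13],
  ],
  rotation=[
    [0, 0, 0],
    [0, 0, 0],
    [0, 0, 0],
    [0, 0, 0],
    [0, 0, 0],
  ],
  jaw=[0.07, 0.07, 0.07, 0.07, 0.07],
)

```text
clock: 27.37
eef_pos: [547.8, -124.0, 177.9]
orientation: [0.0, 0.72, 0.694, 0.0]
wrist_force: [0.4, -0.9, 0.6]
width: 0.82
gripper_force: 0.0
```

jog_arm(
  offset=[
    [0, -0.03, 0],
    [0, -0.06, 0],
    [0, -0.1, 0],
    [0, -0.13, 0],
    [0, -0.147, 0],
  ],
  rotation=[
    [0, 0, 0],
    [0, 0, 0],
    [0, 0, 0],
    [0, 0, 0],
    [0, 0, 0],
  ],
  jaw=[0.06, 0.05, 0.04, 0.04, 0.04],
)

```text
clock: 27.78
eef_pos: [398.2, -117.6, 176.5]
orientation: [-0.0, 0.72, 0.693, -0.0]
wrist_force: [-0.1, 0.0, 0.1]
width: 0.469
gripper_force: 0.0
```

```bash
python3 - <<'E'
from plan import *
d=grab('top','top7')
plan((400.5,-149.5,120,1.533),(400.5,-149.5,52,1.533))
im=d['pixels']; a=im[130:280,120:420]
cv2.imwrite('pics/c7.png',cv2.resize(a,(800,400),interpolation=cv2.INTER_CUBIC))
E
```

```text
at [ 396.8 -117.3  176.4] 1.5325 tiltz [-2.1e-03  7.0e-04 -1.0e+00] w 0.469 F [-0.9  1.8  0.1] t 27.83
wp (400.5, -149.5, 120, 1.533) off [-0.032, 0.0049, 0.0564] wz -0.0005
wp (400.5, -149.5, 52, 1.533) off [0.0, 0.0, 0.068] wz -0.0
```

View pics/c7.png

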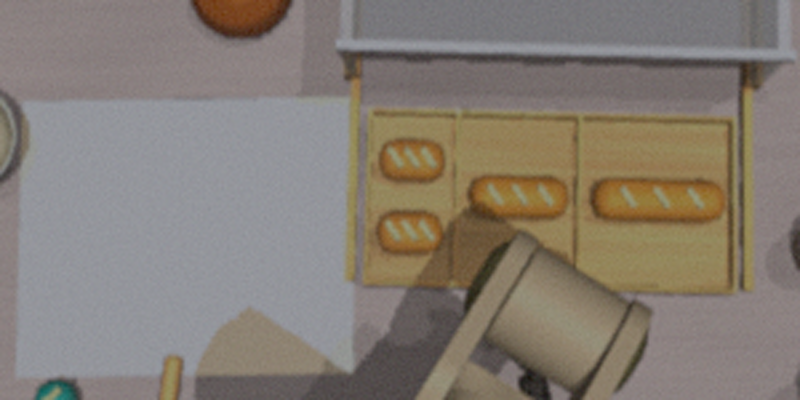

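All four rolls lie across their rows: shorts at crop (411,158) and (411,232), mid at (519,197), long at (658,200). The paper is empty. Now I grip the handle again.

jog_arm(
  offset=[
    [-0.015, 0.003, 0.01],
    [-0.03, 0.005, 0.03],
    [-0.032, 0.004, 0.06],
    [-0.032, 0.004, 0.085],
    [-0.032, 0.004, 0.1],
  ],
  rotation=[
    [0, 0, 0],
    [0, 0, 0],
    [0, 0, 0],
    [0, 0, 0],
    [0, 0, 0],
  ],
  jaw=[0.04, 0.04, 0.04, 0.04, 0.04],
)

```text
clock: 28.25
eef_pos: [403.5, -150.6, 74.5]
orientation: [-0.001, 0.721, 0.693, -0.0]
wrist_force: [0.3, 0.1, -0.1]
width: 0.465
gripper_force: 0.0
```

jog_arm(
  offset=[
    [0, 0, 0.01],
    [0, 0, 0.02],
    [0, 0, 0.025],
    [0, 0, 0.025],
    [0, 0, 0.025],
  ],
  rotation=[
    [0, 0, 0],
    [0, 0, 0],
    [0, 0, 0],
    [0, 0, 0],
    [0, 0, 0],
  ],
  jaw=[0.04, 0.04, 0.04, 0.04, 0.04],
)

```text
clock: 28.67
eef_pos: [404.2, -150.7, 51.6]
orientation: [0.0, 0.72, 0.694, 0.0]
wrist_force: [-1.0, -0.9, 0.6]
width: 0.47
gripper_force: 0.0
```

jog_arm(
  offset=[
    [0, 0, 0],
    [0, 0, 0],
    [0, 0, 0],
    [0, 0, 0],
    [0, 0, 0],
  ],
  rotation=[
    [0, 0, 0],
    [0, 0, 0],
    [0, 0, 0],
    [0, 0, 0],
    [0, 0, 0],
  ],
  jaw=[0.035, 0.03, 0.02, 0.01, 0.005],
  force=50,
)

```text
clock: 29.08
eef_pos: [403.7, -150.6, 51.8]
orientation: [0.0, 0.72, 0.694, -0.0]
wrist_force: [-2.6, 0.9, 6.9]
width: 0.155
gripper_force: 49.1
```

jog_arm(
  offset=[
    [0, 0, 0],
    [0, 0, 0],
    [0, 0, 0],
    [0, 0, 0],
    [0, 0, 0],
  ],
  rotation=[
    [0, 0, 0],
    [0, 0, 0],
    [0, 0, 0],
    [0, 0, 0],
    [0, 0, 0],
  ],
  jaw=[0.005, 0.005, 0.005, 0.005, 0.005],
)

```text
clock: 29.5
eef_pos: [403.7, -150.6, 51.8]
orientation: [0.0, 0.72, 0.694, -0.0]
wrist_force: [-3.3, 0.2, 7.1]
width: 0.154
gripper_force: 49.1
```

jog_arm(
  offset=[
    [0, 0.002, 0],
    [0, 0.007, 0],
    [0, 0.015, 0],
    [0, 0.024, 0],
    [0, 0.033, 0],
  ],
  rotation=[
    [0, 0, 0],
    [0, 0, 0],
    [0, 0, 0],
    [0, 0, 0],
    [0, 0, 0],
  ],
  jaw=[0.005, 0.005, 0.005, 0.005, 0.005],
)

```text
clock: 29.92
eef_pos: [436.4, -151.8, 51.8]
orientation: [-0.001, 0.72, 0.694, -0.001]
wrist_force: [-4.5, -0.5, 6.4]
width: 0.15
gripper_force: 49.2
```

jog_arm(
  offset=[
    [0, 0.009, 0],
    [0, 0.018, 0],
    [0, 0.027, 0],
    [0, 0.036, 0],
    [0, 0.045, 0],
  ],
  rotation=[
    [0, 0, 0],
    [0, 0, 0],
    [0, 0, 0],
    [0, 0, 0],
    [0, 0, 0],
  ],
  jaw=[0.005, 0.005, 0.005, 0.005, 0.005],
)

```text
clock: 30.33
eef_pos: [482.0, -153.6, 51.8]
orientation: [-0.0, 0.72, 0.694, -0.0]
wrist_force: [-2.9, -1.4, 5.0]
width: 0.149
gripper_force: 49.0
```

jog_arm(
  offset=[
    [0, 0.009, 0],
    [0, 0.018, 0],
    [0, 0.027, 0],
    [0, 0.036, 0],
    [0, 0.045, 0],
  ],
  rotation=[
    [0, 0, 0],
    [0, 0, 0],
    [0, 0, 0],
    [0, 0, 0],
    [0, 0, 0],
  ],
  jaw=[0.005, 0.005, 0.005, 0.005, 0.005],
)

```text
clock: 30.75
eef_pos: [527.0, -155.4, 51.8]
orientation: [0.0, 0.72, 0.694, -0.0]
wrist_force: [-2.5, -0.7, 4.6]
width: 0.156
gripper_force: 49.0
```

jog_arm(
  offset=[
    [0, 0.009, 0],
    [0, 0.018, 0],
    [0, 0.027, 0],
    [0, 0.034, 0],
    [0, 0.04, 0],
  ],
  rotation=[
    [0, 0, 0],
    [0, 0, 0],
    [0, 0, 0],
    [0, 0, 0],
    [0, 0, 0],
  ],
  jaw=[0.005, 0.005, 0.005, 0.005, 0.005],
)

```text
clock: 31.17
eef_pos: [567.2, -156.9, 51.8]
orientation: [0.0, 0.72, 0.694, -0.0]
wrist_force: [-2.4, -1.2, 5.9]
width: 0.152
gripper_force: 49.2
```

jog_arm(
  offset=[
    [0, 0.006, 0],
    [0, 0.012, 0],
    [0, 0.018, 0],
    [0, 0.023, 0],
    [0, 0.027, 0],
  ],
  rotation=[
    [0, 0, 0],
    [0, 0, 0],
    [0, 0, 0],
    [0, 0, 0],
    [0, 0, 0],
  ],
  jaw=[0.005, 0.005, 0.005, 0.005, 0.005],
)

```text
clock: 31.58
eef_pos: [594.1, -158.0, 51.9]
orientation: [0.0, 0.72, 0.694, -0.0]
wrist_force: [-2.8, -0.8, 5.7]
width: 0.155
gripper_force: 49.1
```

jog_arm(
  offset=[
    [0, 0.002, 0],
    [0, 0.004, 0],
    [0, 0.006, 0],
    [0, 0.008, 0],
    [0, 0.01, 0],
  ],
  rotation=[
    [0, 0, 0],
    [0, 0, 0],
    [0, 0, 0],
    [0, 0, 0],
    [0, 0, 0],
  ],
  jaw=[0.005, 0.005, 0.005, 0.005, 0.005],
)

```text
clock: 32.0
eef_pos: [600.9, -158.2, 51.8]
orientation: [-0.003, 0.72, 0.694, -0.003]
wrist_force: [-26.3, -2.3, 19.8]
width: 0.151
gripper_force: 51.3
```

The home stop is felt at 600.9, which matches 200 mm of travel. I'll relax, release, rise and look.

jog_arm(
  offset=[
    [0, -0.001, 0],
    [0, -0.003, 0],
    [0, -0.003, 0],
    [0, -0.003, 0],
    [0, -0.003, 0],
  ],
  rotation=[
    [0, 0, 0],
    [0, 0, 0],
    [0, 0, 0],
    [0, 0, 0],
    [0, 0, 0],
  ],
  jaw=[0.005, 0.005, 0.005, 0.02, 0.036],
)

```text
clock: 32.42
eef_pos: [600.8, -158.0, 51.1]
orientation: [-0.0, 0.72, 0.694, 0.0]
wrist_force: [-1.3, 0.3, 0.1]
width: 0.359
gripper_force: 0.0
```

jog_arm(
  offset=[
    [0, 0, 0],
    [0, 0, 0],
    [0, 0, -0.01],
    [0, 0, -0.04],
    [0, 0, -0.08],
  ],
  rotation=[
    [0, 0, 0],
    [0, 0, 0],
    [0, 0, 0],
    [0, 0, 0],
    [0, 0, 0],
  ],
  jaw=[0.038, 0.038, 0.038, 0.038, 0.038],
)

```text
clock: 32.83
eef_pos: [599.6, -157.6, 130.3]
orientation: [-0.003, 0.72, 0.694, -0.001]
wrist_force: [1.0, -0.2, 0.7]
width: 0.445
gripper_force: 0.0
```

jog_arm(
  offset=[
    [0, -0.03, 0],
    [0, -0.07, -0.01],
    [0, -0.11, -0.02],
    [0, -0.15, -0.04],
    [0, -0.18, -0.05],
  ],
  rotation=[
    [0, 0, 0],
    [0, 0, 0],
    [0, 0, 0],
    [0, 0, 0],
    [0, 0, 0],
  ],
  jaw=[0.038, 0.038, 0.038, 0.038, 0.038],
)

```text
clock: 33.25
eef_pos: [418.9, -150.8, 183.0]
orientation: [0.001, 0.72, 0.694, 0.0]
wrist_force: [0.6, -0.7, 0.9]
width: 0.443
gripper_force: 0.0
```

jog_arm(
  offset=[
    [0, 0, 0],
    [0, 0, 0],
    [0, 0, 0],
    [0, 0, 0],
    [0, 0, 0],
  ],
  rotation=[
    [0, 0, 0],
    [0, 0, 0],
    [0, 0, 0],
    [0, 0, 0],
    [0, 0, 0],
  ],
  jaw=[0.038, 0.038, 0.038, 0.038, 0.038],
)

```text
clock: 33.67
eef_pos: [421.6, -151.3, 180.9]
orientation: [-0.0, 0.72, 0.694, -0.0]
wrist_force: [0.1, -0.2, -0.6]
width: 0.441
gripper_force: 0.0
```

```bash
python3 - <<'E'
from plan import *
plan()
d=grab('top','top8')
cv2.imwrite('pics/c8.png',cv2.resize(d['pixels'][60:210,220:440],(792,540),interpolation=cv2.INTER_CUBIC))
E
```

```text
at [ 421.6 -151.3  180.9] 1.5335 tiltz [-6.e-04  5.e-04 -1.e+00] w 0.441 F [ 0.1 -0.2 -0.6] t 33.67
```

View pics/c8.png

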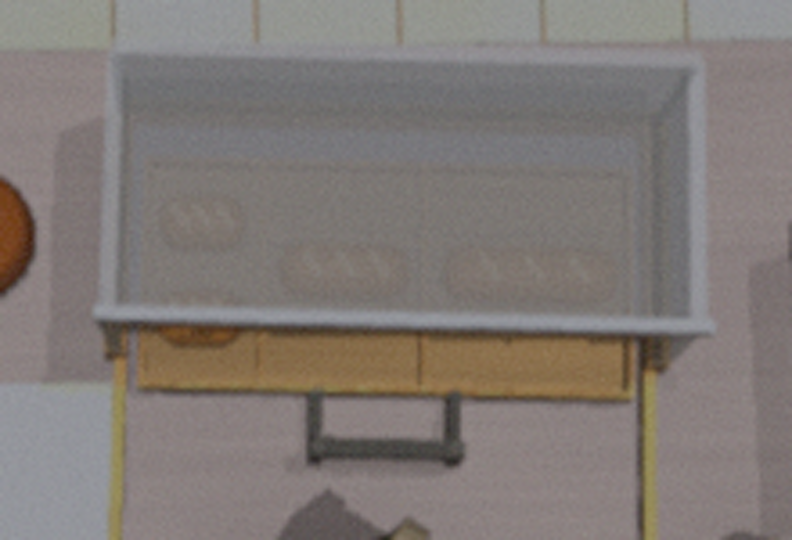

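The rolls lie across their rows under the glass: shorts at crop (203,222) and (203,320), mid at (345,270), long at (532,275). I check the handle position, then hand in.

```bash
python3 - <<'E'
from plan import *
d=load('top8'); p=p2w(d,220+386/3.6,60+450/3.6,52); print(p); 
if p[0]>593: print(job_done())
E
```

```text
[ 596.90713551 -157.09069922   52.        ]
the job is handed in; nothing more can be done
None
```

The job is handed in: all four rolls present (two short, one mid, one long) are in their rows and the tray is pushed back to its home stop, at about 34 s of the 210 s allowed; the hand-in gave no verdict.

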